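# Shut and lock the reagent box

## Robot

A 6-joint arm with a two-finger parallel gripper is mounted at the origin on the work surface. World frame = base frame: x ahead of the robot, y to its left, z up, the work surface at z = 0. Lengths are in m, angles in rad, forces in N, time in s.
With the tool pointing down it reaches from about 0.3 to 0.775 m from the base axis. Payload 14.6 kg.
Tool frame: the origin (TCP) lies at the very end of the fingers, on their centre line; the grasp point (between the pads) lies 19 mm behind it; x points along the fingers, y is the direction in which the jaws open and shut, and the axes are right-handed (so a half turn about x gives the same grasp; the last joint's range is limited). The gripper opens to 94 mm and grips with 3 to 60 N. Pads are 16 mm wide; open, the fingers measure 119 mm over their backs; the gripper's body (75 mm by 177 mm) begins 78 mm behind the grasp point.
Start: joints at [-1.231, 0.3, 1.521, -0, 1.321, -0.067], TCP at [0.218, -0.505, 0.178] pointing down, gripper open.
Joint ranges: [-3.03, 3.03], [-0.79, 2.21], [0.23, 2.52], [-1.04, 4.18], [0, 3.07], [-2.55, 2.55]. Speed limits (rad/s): [2.22, 2.22, 2.57, 3.14, 3.14, 3.14].

## Interface

Orientations are given as [roll, pitch, yaw] about the fixed x, y, z axes, in that order (R = Rz(yaw) Ry(pitch) Rx(roll)).
In Python, from station import ctrl, viewer, hand_in gives the robot as it stands. The module is installed in compiled form; this text tells all that it offers.
- The arm moves only by the tool play_rows, never from a script. Its argument "deltas" is a list that holds one entry, the list of rows, each a list of 7 numbers: the shift along the tool's x, y, z in mm, then the turn, a rotation vector about the tool's x, y, z in rad, then the finger opening in mm, from 0 to 94. In form: [[[dx, dy, dz, ax, ay, az, gripper], ...]]. A call has 1 to 10 rows; each row shifts and turns the commanded pose from where the row before left it, along the tool's axes as they then stand; what a row does not reach is not made up. A row lasts 1/10 s, in which the tool goes at most 50 mm and 8.59 degrees, less where a joint would pass 70% of its speed; a pose out of reach is approached as far as the arm can. A call with a gripper value outside its range is refused whole. The fingers move at their own pace and stop on an object; "grip_force" is the grip in N (left out, the last holds). Time passes only in rows, so rows that do not move let the fingers close. It gives the time, the measured TCP pose, the force and the opening at its end, in the units of the state.
- ctrl.get_obs(): the state, without advancing time (a new reading comes with each control period).
- viewer.camera(name): name is "scene" or "top" or "wrist"; returns a dict with "img" (480x640x3 uint8, red, green, blue), "fx", "fy", "cx", "cy" (pixels), "rvec" (rotation vector, rad) and "tvec" (3), from world to camera coordinates, as OpenCV has them. Camera axes: x right, y down, z forward; pixel columns grow to the right and rows downward; lengths in m; the calibration is good to about 2 mm. A picture is of the moment at which its call begins. There is no depth.
- hand_in(): hands the job in, once; it reports no verdict.
The state is a dict: "time_s": time; "qpos": joint angles; "joint_vel": joint speeds; "tau": joint torques, N m; "ee_pos": TCP position; "eef_rot": TCP orientation; "force": force on the tool from outside, world axes, zero at the start; "moment": the same for the moment, N m; "grip_width": finger opening in m.
Only numpy, scipy, OpenCV 4.12 (cv2) and the standard library are available. Lean on these libraries where they do the work, as an engineer would, in place of code of your own. Each camera call takes 0.05 s, during which the arm holds its last target.

## Task

Shut the lid of the grey reagent box, then swing the lock's shackle round over its hole and press it down through the eye of the lid's tab, gently, until the lock clicks and the shackle stays down by itself. Never force the box or the lock, and leave the bottle, jar and beaker beside it where they stand.

Things in the scene. Friction and masses are not known exactly. Their poses are not given: they have to be found in the camera images.
- lockbox: Grey steel reagent box fixed to the bench, 130 deep (x) x 200 wide (y) x 96 mm high, open on top. Origin: centre of its underside, z up; the front faces its own -x and looks away from the robot, within 0.4 rad. A brass padlock body is bolted to the front. Pushing the box, lid or lock with more than 25 N, or the shackle with more than 20 N, counts as forcing it.
- toe_hole (a point): Mouth of the 13 mm toe hole in the flat top of the brass lock body; axes as the box. In the box frame: x = -84, y = +18, z = 96 mm. The lock body measures 32 (x) x 66 (y) x 46 mm (z), centred at box x = -84, y = 0, top at z = 96. The shackle's heel leg stands in it at x = -84, y = -18.
- lid (a joint): Angle of the lid (rad): 0 shut, up to 1.2, grows as the front edge rises. 4 mm steel plate, 131 x 202 mm, hinged along y at the box's rear upper edge (box x = +65, z = 96 mm). Stiff hinge: stays where left; 1 to 6 N pressed on it moves it down. Its front edge shuts on a springy rubber strip (2 N per mm) in the box's rim.
- lid_edge (a point): Middle of the lid's free front edge, on its top face, 131 mm from the hinge line; z = 100 mm when shut. A steel tab, 24 mm wide (box y 6 to 30), sticks out 30 mm from this edge; its 14 mm square eye comes to lie over the toe hole, the tab flat on the lock. The lid shuts only while the shackle is swung out.
- swivel (a joint): Swing of the shackle about its upright heel leg (rad): 0 = toe over the hole, at a stop; grows as the toe swings out to the front (at 1.57 heel to toe would point to the box's -x). Turns easily (2 N at the toe), stays where left. The shackle can be pressed down only within about 0.15 of the stop.
- shackle (a joint): How far the shackle is pressed (m), 0 = sprung up. Its spring pushes up with 3 N, growing to 5. The hidden pawl clicks somewhere 14 to 30 mm down, unknown for each lock: the push rises to 7 to 12 N, falls off at the click; 1.5 mm farther is a stiff buffer of 6 N per mm. Caught, it stays within 1 mm of the click; not caught, it springs back to 0.
- shackle_top (a point): Middle of the flat top of the shackle's bow, 56.5 mm above the lock's top when up. The shackle is a steel U of 9 mm round bar, legs 36 mm apart on centres, flat of the bow 18 mm long. Its y axis points from heel to toe, x is square to the plane of the U, z up.
- shackle_toe (a point): Lower tip of the shackle's short toe leg, 9.5 mm above the lock's top (5.5 mm above the shut lid's tab) when up; the leg runs straight for 32 mm above it.
- bottle: Amber reagent bottle, 68 mm across, 150 mm high, standing loose on the bench; origin at the centre of its foot.
- beaker: Glass beaker, 66 mm across, 85 mm high, standing loose; origin at the centre of its foot.
- jar: White jar, 52 mm across, 75 mm high, standing loose; origin at the centre of its foot.

How it is judged:
On the way, in this order (a step that is already met when the one before it is completed fails the run):
1. the lid is shut while the shackle is still swung out (value of joint lid below 0.03 rad and value of joint swivel above 0.3 rad), for 0.1 s.
2. the shackle is swung in over the hole (value of joint swivel below 0.1 rad and value of joint lid below 0.05 rad), for 0.1 s.
3. the shackle is pressed down (value of joint shackle above 0.0125 m), for 0.1 s.
At the end, for the whole second after the job is handed in: The lid is shut (within 0.04 rad), the shackle is over its hole (within 0.1 rad) and stays more than 12.5 mm down by itself (pawl caught), at rest; bottle, beaker and jar are within 30 mm of where they stood (value of joint lid below 0.04 rad and value of joint swivel below 0.1 rad and value of joint shackle above 0.0125 m and linear speed of shackle below 0.01 m/s and distance of each of bottle, beaker, jar from where it was at the start of the episode below 0.03 m); the robot touches nothing.
It fails at once if the box, lid or lock is pushed with more than 25 N (contact force between any of the fingers, the arm and lockbox above 25 N).
It fails at once if the shackle is pushed with more than 20 N (contact force between the fingers and shackle above 20 N).
It fails at once if a bystander is knocked over or shoved more than 30 mm (distance of any of bottle, beaker, jar from where it was at the start of the episode above 0.03 m).
It also fails if it takes over 51 s, if anything falls off the work surface, if the arm or the gripper's body presses on something with over 40 N, if the wrist force passes 120 N, or if a joint passes its speed limit or range.

## Working session

There is one attempt and no reset: what is moved stays moved. The work goes in short steps, Python scripts to look and compute and a tool call to move; the robot and the scene stay as the last step left them, time stands still between calls to the robot, and variables do not carry over. Pictures are saved under pics/ and viewed, and the job is handed in when it is done.

Besides the shell and the picture viewer there is one more tool, called after "Call:" as name(argument=value, ...), one argument or row to a line, values as JSON. play_rows: Moves the arm, as the interface text tells. Its arguments: {"type":"object","properties":{"deltas":{"type":"array","items":{"type":"array","items":{"type":"array","items":{"type":"number"}}}},"grip_force":{"type":"number"}},"required":["deltas"]}

```bash
mkdir -p pics; python3 - <<'E'
from station import ctrl, viewer
import cv2
o=ctrl.get_obs()
for k in o: print(k,o[k])
for n in ["scene","top","wrist"]:
    c=viewer.camera(n); cv2.imwrite(f"pics/{n}0.png",c["img"][:,:,::-1]); print(n,c["fx"],c["cx"],c["cy"],c["rvec"],c["tvec"])
E
```

```text
time_s 0.0
qpos [-1.23059457e+00  3.00478868e-01  1.52159592e+00  3.43847010e-06
  1.32068318e+00 -6.66033671e-02]
joint_vel [ 1.87398933e-03 -9.32443533e-04  1.27614238e-03 -4.62350723e-06
 -1.10174642e-04 -5.68999928e-04]
tau [-3.93459632e-04 -5.31806946e+01 -3.52746499e+01  7.08376430e-02
  2.43258476e-02 -9.62651211e-05]
ee_pos [ 0.21751954 -0.50483485  0.17697581]
eef_rot [-1.6402577   1.56963101  1.90813923]
force [0.30315829 0.01899973 0.13903387]
moment [-0.00531739  0.00600563  0.00529948]
grip_width 0.09447208039603121
scene 441.1210988725615 319.27138550137397 238.1125452447653 [ 0.71933636  2.64676314 -1.10092504] [ 0.49004602 -0.11978206  1.02043944]
top 534.0732732991686 318.99327097645266 238.3020255195956 [ 2.12148172 -2.15785951  0.15861651] [0.00349887 0.5693666  1.00846193]
wrist 352.0404812851573 310.6909676986744 242.5653598721804 [-2.43424784  1.60202962  0.21313562] [-0.54986614 -0.02614644  0.39056891]
```

View pics/scene0.png

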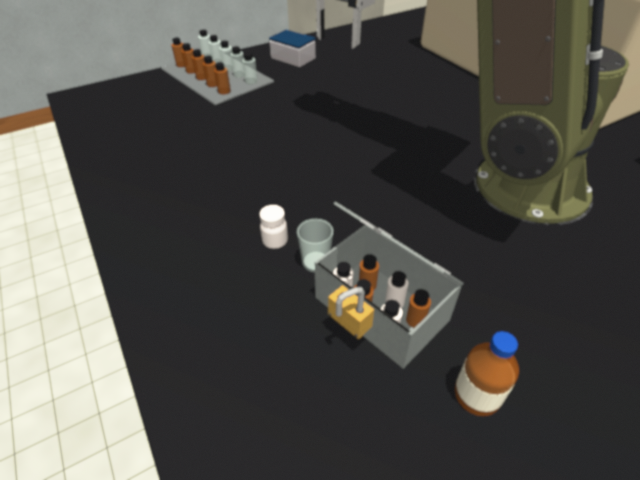

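View pics/top0.png

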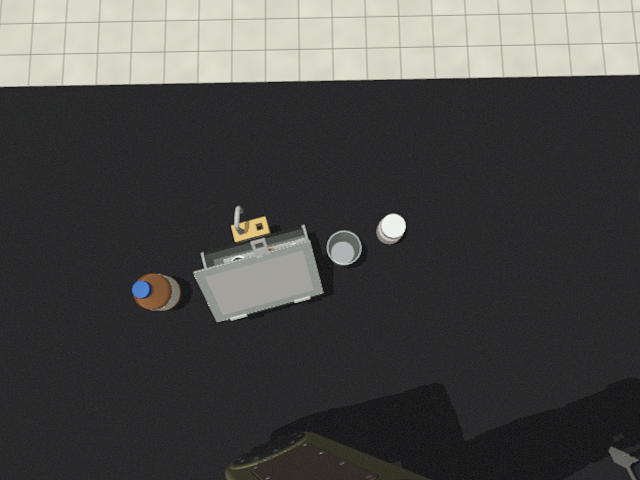

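View pics/wrist0.png

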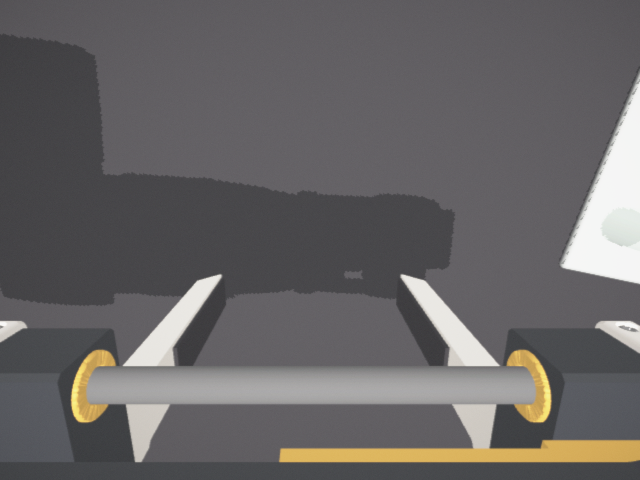

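```bash
python3 - <<'E'
import cv2
a=cv2.imread("pics/top0.png")[190:340,120:340]; cv2.imwrite("pics/t1.png",cv2.resize(a,None,fx=3.6,fy=3.6,interpolation=cv2.INTER_CUBIC))
a=cv2.imread("pics/scene0.png")[195:375,305:475]; cv2.imwrite("pics/s1.png",cv2.resize(a,None,fx=3.3,fy=3.3,interpolation=cv2.INTER_CUBIC))
E
```

```text
(no output)
```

View pics/t1.png

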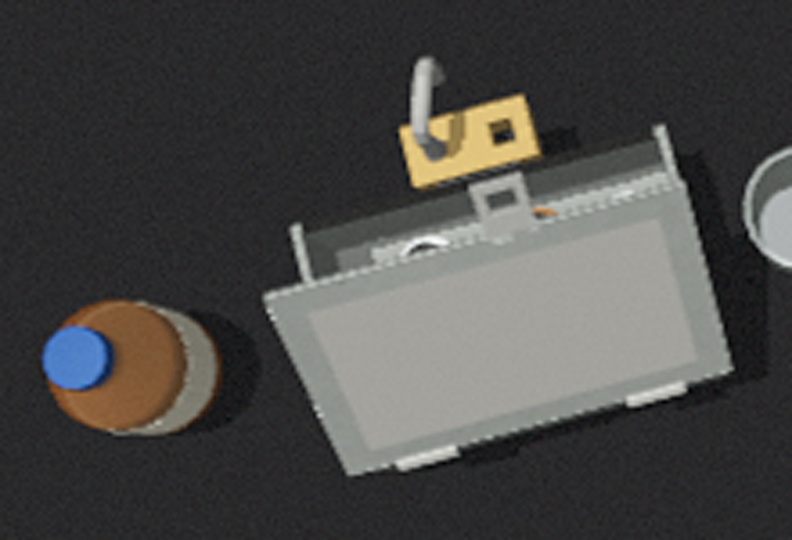

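View pics/s1.png

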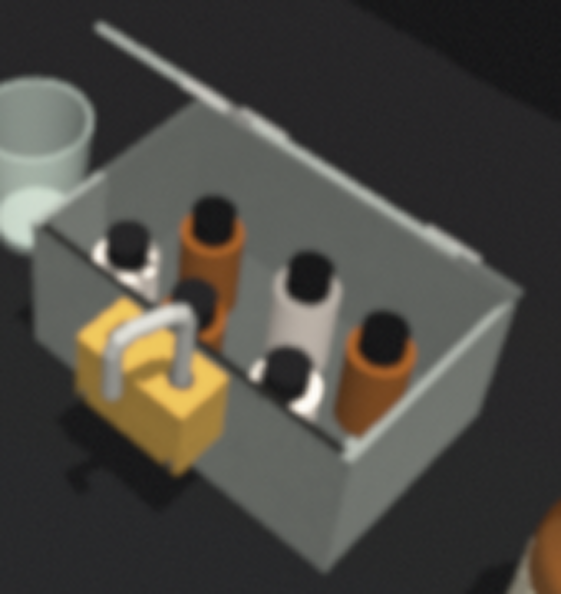

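```bash
cat > h.py <<'E'
import numpy as np, cv2
from station import ctrl, viewer
def proj(c,P):
    return cv2.projectPoints(np.asarray(P,float).reshape(-1,1,3),np.array(c["rvec"],float),np.array(c["tvec"],float),np.array([[c["fx"],0,c["cx"]],[0,c["fy"],c["cy"]],[0,0,1]]),None)[0].reshape(-1,2)
def R(c): return cv2.Rodrigues(np.array(c["rvec"],float))[0]
def onplane(c,uv,z):
    d=R(c).T@np.array([(uv[0]-c["cx"])/c["fx"],(uv[1]-c["cy"])/c["fy"],1]); o=-R(c).T@np.array(c["tvec"]); return o+d*(z-o[2])/d[2]
def b2w(p,B):  # box mm -> world m
    x,y,w=p; B=np.atleast_2d(B)/1000; cs,s=np.cos(w),np.sin(w)
    return np.c_[x+cs*B[:,0]-s*B[:,1], y+s*B[:,0]+cs*B[:,1], B[:,2]]
E
cat > fit.py <<'E'
from h import *
from scipy.optimize import least_squares
top=viewer.camera("top"); sc=viewer.camera("scene")
T=np.array([[401,126],[526,95],[541,153],[414,187],[348,475],[731,371]])/3.6+[120,190]
TB=np.array([[-100,-33,96],[-100,33,96],[-68,33,96],[-68,-33,96],[65,-101,100],[65,101,100]],float)
L=np.array([[265,297],[683,187]])/3.6+[120,190]
S=np.array([[35,225],[345,450],[325,572],[522,292],[35,335],[125,297],[228,375],[178,412],[77,338]])/3.3+[305,195]
SB=np.array([[-65,100,96],[-65,-100,96],[-65,-100,0],[65,-100,96],[-65,100,0],[-68,33,96],[-68,-33,96],[-100,-33,96],[-100,33,96]],float)
def lidp(a,y,r=131,h=4): return [65-r*np.cos(a)+h*np.sin(a)*1,y,96+r*np.sin(a)+h*np.cos(a)]
def toe(s,z,r=36): return [-84-r*np.sin(s),-18+r*np.cos(s),z]
def f(q,full=False):
    p=q[:3];a=q[3];s=q[4]
    r=[proj(top,b2w(p,TB))-T, proj(top,b2w(p,[lidp(a,-101),lidp(a,101)]))-L, proj(sc,b2w(p,SB))-S,
       proj(sc,b2w(p,toe(s,108)))-(np.array([[113,392]])/3.3+[305,195]), proj(top,b2w(p,toe(s,148,34)))-(np.array([[425,66]])/3.6+[120,190])]
    if full: return r
    return np.concatenate(r).ravel()
r=least_squares(f,[0.6,0.1,3.2,0.8,1.4],loss="soft_l1")
print(r.x); [print(np.round(v,1)) for v in f(r.x,True)]
p=r.x[:3]; np.save("pose.npy",r.x)
print("toehole",b2w(p,[[-84,18,96],[-84,-18,96]]),"lid edge",b2w(p,lidp(r.x[3],0)), "lidedge shut",b2w(p,[-66,0,100]))
print("bottle",onplane(top,(141,289),.15),"beaker",onplane(top,(344,240),.085),"jar",onplane(top,(394,227),.075))
# bottle, jar & beaker check from scene foot
E
python3 fit.py
```

```text
[0.49863601 0.10187115 3.38906115 0.85713384 1.28969875]
[[-0.3  1. ]
 [-1.   0.6]
 [-0.9  0.7]
 [ 0.2  0.3]
 [-0.7 -0.6]
 [-0.1 -0.8]]
[[-0.8  0.4]
 [ 0.4 -0.5]]
[[-1.1 -2.3]
 [ 1.1  2.7]
 [-0.8 -1. ]
 [-1.9  0.7]
 [-0.  -0.4]
 [-0.6 -1. ]
 [-0.2 -0.5]
 [ 0.7  0.8]
 [-0.3 -2.1]]
[[-0.4 -0.5]]
[[-0.8  0.2]]
toehole [[0.58448611 0.10499534 0.096     ]
 [0.57566789 0.13989862 0.096     ]] lid edge [[0.51582551 0.10621403 0.19765043]] lidedge shut [[0.56262536 0.11803787 0.1       ]]
bottle [0.46882023 0.30570835 0.15      ] beaker [ 0.55889181 -0.05352749  0.085     ] jar [ 0.58388855 -0.15026435  0.075     ]
```

```bash
cat >> h.py <<'E'
from scipy.spatial.transform import Rotation as Ro
Q=np.load("pose.npy") if __import__("os").path.exists("pose.npy") else None
def cur():
    o=ctrl.get_obs(); return np.array(o["ee_pos"]),Ro.from_euler("xyz",o["eef_rot"])
def delta(P,Rr,P2,R2):
    return Rr.inv().apply(np.array(P2)-P)*1000,(Rr.inv()*R2).as_rotvec()
def down(yw): # tool x down, tool y at world yaw yw
    y=np.array([np.cos(yw),np.sin(yw),0]); x=np.array([0,0,-1.]); return Ro.from_matrix(np.c_[x,y,np.cross(x,y)])
E
python3 - <<'E'
from h import *
P,r=cur(); print(r.as_matrix().round(3)); m=r.as_matrix(); yw=np.arctan2(m[1,1],m[0,1]); print("tool y yaw",yw)
w=Q[2]; print("box y dir",np.angle(np.exp(1j*(w+np.pi/2))))
# start: tool y along box y (or -)
def lid(a,rr,y): return b2w(Q[:3],[65-rr*np.cos(a)+4*np.sin(a),y,96+rr*np.sin(a)+4*np.cos(a)])[0]
for a in [.857,.6,.3,.1,0]: print(a,lid(a,105,12))
E
```

```text
[[-0.     0.396 -0.918]
 [ 0.    -0.918 -0.396]
 [-1.    -0.001  0.   ]]
tool y yaw -1.1640587303971854
box y dir -1.3233278304702838
0.857 [0.50227427 0.09041329 0.17798643]
0.6 [0.52038602 0.09498917 0.1585888 ]
0.3 [0.53466397 0.09859645 0.13085097]
0.1 [0.53946109 0.09980843 0.11046253]
0 [0.54035684 0.10003474 0.1       ]
```

```bash
python3 - <<'E'
from h import *
P,r=cur(); w=Q[2]; D=down(w-np.pi)
def lid(a,rr=118,y=12): return b2w(Q[:3],[65-rr*np.cos(a)+4*np.sin(a)+12.5,y,96+rr*np.sin(a)+4*np.cos(a)])[0]
H=lid(.857)+[0,0,.03]
U=P+[0,0,.05]
up=U.copy(); print("hover",H, "rot",delta(P,r,H,D))
# constant-rows: simulate N equal rows with rotation
N=14
from scipy.optimize import least_squares
rv=delta(U,r,H,D)[1]/N
def f(d):
    p=U.copy();q=r
    for i in range(N):
        p=p+q.apply(d)/1000; q=q*Ro.from_rotvec(rv)
    return (p-H)*1000
s=least_squares(f,[0,0,0]); print(s.x,rv,s.cost)
p=U.copy();q=r
for i in range(N):
    p=p+q.apply(s.x)/1000; q=q*Ro.from_rotvec(rv); print(p.round(3),np.hypot(*p[:2]).round(3))
pa=H
for a in [.857,.8,.6,.3,.1,0]: print(a,(lid(a)).round(4), (D.inv().apply(lid(a)-pa)*1000).round(1)); pa=lid(a)
E
```

```text
hover [0.49840699 0.08943623 0.21781289] rot (array([ -40.28636324, -434.85725995, -493.11921988]), array([-1.41152719e+00, -3.57950799e-04,  4.20168483e-04]))
[  0.68214072  -3.43580092 -50.96145237] [-1.00823371e-01 -2.55679142e-05  3.00120345e-05] 1.7337221359373897e-24
[ 0.263 -0.482  0.227] 0.549
[ 0.306 -0.454  0.226] 0.547
[ 0.346 -0.422  0.225] 0.546
[ 0.382 -0.386  0.225] 0.543
[ 0.415 -0.347  0.224] 0.541
[ 0.443 -0.305  0.223] 0.538
[ 0.467 -0.26   0.223] 0.535
[ 0.487 -0.212  0.222] 0.531
[ 0.502 -0.163  0.221] 0.527
[ 0.511 -0.113  0.221] 0.524
[ 0.516 -0.062  0.22 ] 0.519
[ 0.515 -0.011  0.219] 0.515
[0.509 0.04  0.218] 0.511
[0.498 0.089 0.218] 0.506
0.857 [0.4984 0.0894 0.1878] [30.  0.  0.]
0.8 [0.5034 0.0907 0.1834] [ 4.4  5.1 -0. ]
0.6 [0.5187 0.0946 0.1659] [17.5 15.8  0. ]
0.3 [0.5346 0.0986 0.1347] [31.2 16.4 -0. ]
0.1 [0.5399 0.0999 0.1118] [22.9  5.5 -0. ]
0 [0.5408 0.1002 0.1   ] [11.8  1.   0. ]
```

Call:
play_rows(
  deltas=[
    [[-25,0,0,0,0,0,0],[-25,0,0,0,0,0,0],[0.6,-3,-44.6,-0.088,0,0,0],[0.6,-3,-44.6,-0.088,0,0,0],[0.6,-3,-44.6,-0.088,0,0,0],[0.6,-3,-44.6,-0.088,0,0,0],[0.6,-3,-44.6,-0.088,0,0,0],[0.6,-3,-44.6,-0.088,0,0,0],[0.6,-3,-44.6,-0.088,0,0,0],[0.6,-3,-44.6,-0.088,0,0,0]],
  ],
  grip_force=10,
)

```text
time_s: 1.25
ee_pos: [0.4671, -0.2566, 0.2225]
eef_rot: [-1.769, 1.571, 2.487]
force: [0.3, -0.3, -0.0]
grip_width: 0.0175
```

Call:
play_rows(
  deltas=[
    [[0.6,-3,-44.6,-0.088,0,0,0],[0.6,-3,-44.6,-0.088,0,0,0],[0.6,-3,-44.6,-0.088,0,0,0],[0.6,-3,-44.6,-0.088,0,0,0],[0.6,-3,-44.6,-0.088,0,0,0],[0.6,-3,-44.6,-0.088,0,0,0],[0.6,-3,-44.6,-0.088,0,0,0],[0.6,-3,-44.6,-0.088,0,0,0],[0,0,0,0,0,0,0],[0,0,0,0,0,0,0]],
  ],
)

```text
time_s: 2.25
ee_pos: [0.4957, 0.0915, 0.218]
eef_rot: [-0.331, 1.571, -1.657]
force: [0.4, -0.2, -0.4]
grip_width: 0.0007
```

```bash
python3 - <<'E'
from h import *
P,r=cur(); D=down(Q[2]-np.pi); print(P, ctrl.get_obs()["qpos"],ctrl.get_obs()["force"])
print(delta(P,r,[.4984,.0894,.1958],D))
for n in ["scene","wrist"]: cv2.imwrite(f"pics/{n}2.png",viewer.camera(n)["img"][:,:,::-1])
E
```

```text
[0.4957393  0.09150474 0.21795297] [ 1.09947048e-01  1.67186217e-01  1.58971870e+00 -1.46897345e-04
  1.38471637e+00 -1.35322769e-01] [ 0.39743929 -0.17277636 -0.39560091]
(array([22.15324037,  2.07099187,  2.68479201]), array([-2.17149998e-03,  1.39126929e-04,  4.79914686e-05]))
```

View pics/scene2.png

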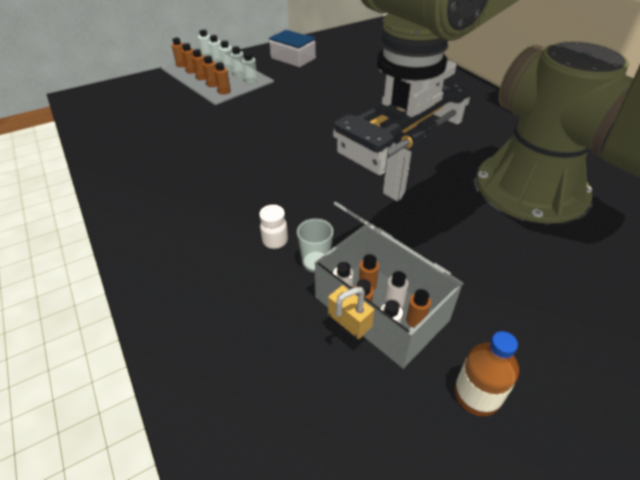

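View pics/wrist2.png

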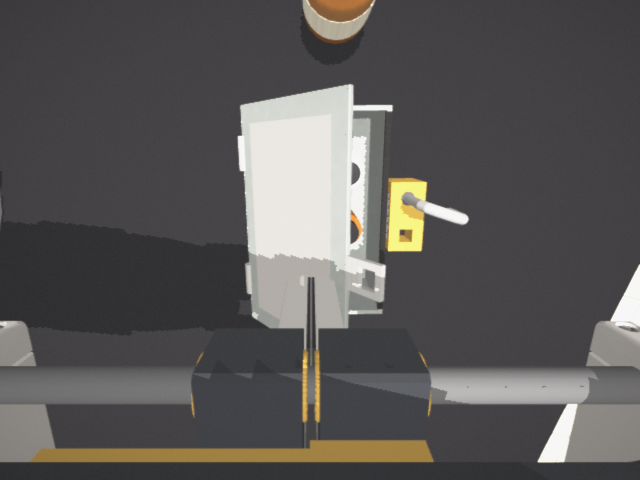

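Call:
play_rows(
  deltas=[
    [[7,2,2.6,0,0,0,0],[7,0,0,0,0,0,0],[6,0,0,0,0,0,0],[5,0,0,0,0,0,0],[4,2,0,0,0,0,0],[4,4,0,0,0,0,0],[4,4,0,0,0,0,0]],
  ],
)

```text
time_s: 3.05
ee_pos: [0.5086, 0.0914, 0.1807]
eef_rot: [1.552, 1.571, 0.226]
force: [-0.4, -0.7, -0.2]
grip_width: 0.0005
```

Call:
play_rows(
  deltas=[
    [[4,3.6,0,0,0,0,0],[4,3.6,0,0,0,0,0],[4,3.3,0,0,0,0,0]],
  ],
)

```text
time_s: 3.35
ee_pos: [0.5188, 0.094, 0.1688]
eef_rot: [1.461, 1.571, 0.135]
force: [0.1, 0.6, 2.0]
grip_width: 0.0004
```

```bash
python3 - <<'E'
from h import *
P,r=cur(); print(P, ctrl.get_obs()["force"])
for n in ["scene","top","wrist"]: 
    a=viewer.camera(n)["img"][:,:,::-1]
    if n=="scene": a=cv2.resize(a[120:380,260:500],None,fx=2.2,fy=2.2)
    if n=="top": a=cv2.resize(a[180:360,120:360],None,fx=3,fy=3)
    cv2.imwrite(f"pics/{n}3.png",a)
E
```

```text
[0.51878266 0.09395331 0.1687642 ] [0.08142153 0.59012185 1.99009674]
```

View pics/scene3.png

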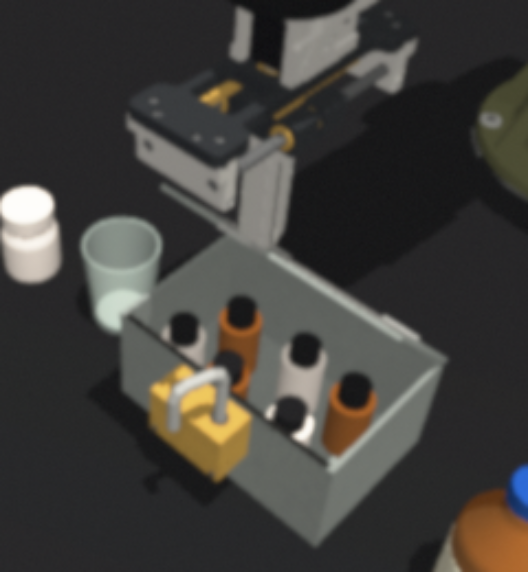

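View pics/wrist3.png

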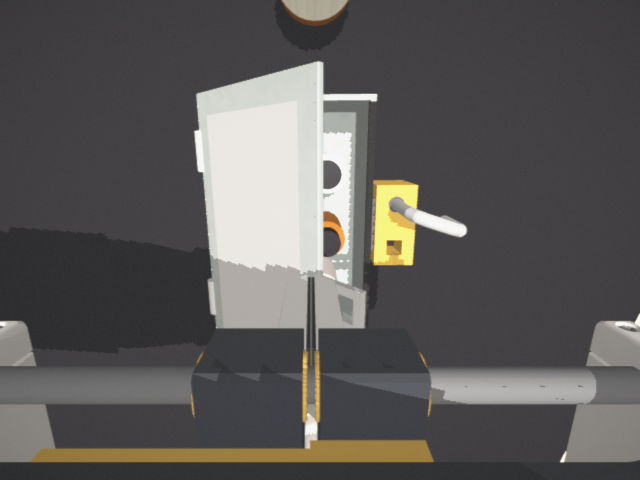

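```bash
cat >> h.py <<'E'
def w2b(P,p=None):
    p=Q if p is None else p
    d=np.array(P[:2])-p[:2]; c,s=np.cos(p[2]),np.sin(p[2]); return np.array([c*d[0]+s*d[1],-s*d[0]+c*d[1],P[2]])*1000
E
python3 - <<'E'
from h import *
P,r=cur(); b=w2b(P); print(b); dx=65-b[0];dz=b[2]-96; print("r",np.hypot(dx,dz),"ang",np.arctan2(dz,dx)-4/np.hypot(dx,dz))
top=viewer.camera("top"); cv2.imwrite("pics/t4.png",top["img"][180:360,120:360,::-1].repeat(3,0).repeat(3,1))
for a in [.6,.7,.8,.86]: print(a,proj(top,b2w(Q[:3],[[65-131*np.cos(a)+4*np.sin(a),y,96+131*np.sin(a)+4*np.cos(a)] for y in(-101,101)])).ravel())
E
```

```text
[-17.16732389  12.60949752 168.63782327]
r 109.67097375724099 ang 0.6874449764930008
0.6 [193.17700191 261.13861548 306.94650925 230.71812401]
0.7 [192.84054626 265.15011042 308.02113732 234.32286057]
0.8 [192.75244892 269.87310007 309.28457998 238.64841119]
0.86 [192.82310673 273.03443599 310.1295038  241.57795677]
```

View pics/t4.png

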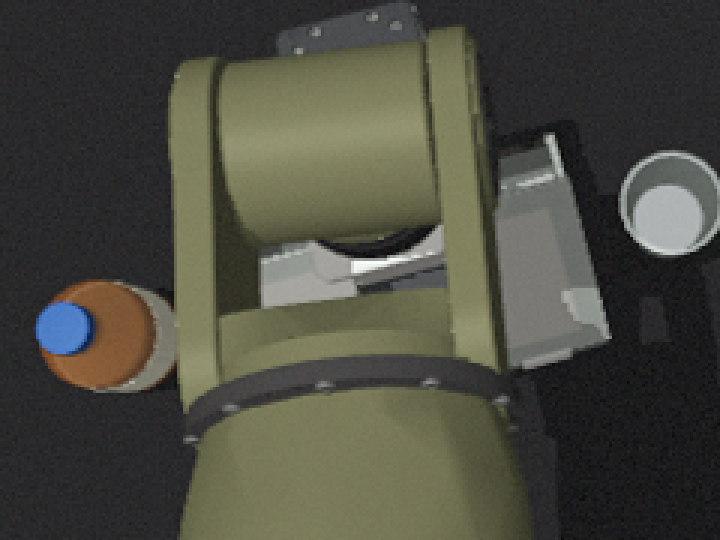

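Call:
play_rows(
  deltas=[
    [[4,3,0,0,0,0,0],[5,3,0,0,0,0,0],[6,3,0,0,0,0,0],[6,2.5,0,0,0,0,0],[6,2.5,0,0,0,0,0]],
  ],
)

```text
time_s: 4.05
ee_pos: [0.5322, 0.0973, 0.1414]
eef_rot: [1.249, 1.571, -0.078]
force: [-0.4, 0.1, 2.8]
grip_width: 0.0004
```

```bash
python3 - <<'E'
from h import *
P,r=cur(); print(w2b(P), ctrl.get_obs()["force"])
a=viewer.camera("scene")["img"][:,:,::-1]
a=cv2.resize(a[120:380,260:500],None,fx=2.2,fy=2.2)
cv2.imwrite(f"pics/s5.png",a)
E
```

```text
[-31.4245382   12.69718333 141.35617687] [-0.37470105  0.10870628  2.84467709]
```

View pics/s5.png

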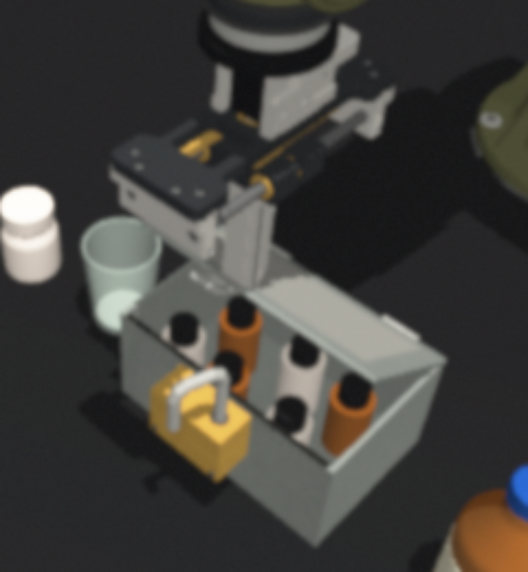

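Call:
play_rows(
  deltas=[
    [[6,2,0,0,0,0,0],[6,1.5,0,0,0,0,0],[6,1.2,0,0,0,0,0],[5,1,0,0,0,0,0],[4,0.5,0,0,0,0,0]],
  ],
)

```text
time_s: 4.6
ee_pos: [0.538, 0.0987, 0.1144]
eef_rot: [-1.844, 1.571, 3.112]
force: [0.8, 0.9, 3.0]
grip_width: 0.0004
```

Call:
play_rows(
  deltas=[
    [[2.5,0,0,0,0,0,0],[2.5,0,0,0,0,0,0],[2,0,0,0,0,0,0]],
  ],
)

```text
time_s: 4.9
ee_pos: [0.538, 0.0987, 0.1079]
eef_rot: [1.595, 1.571, 0.268]
force: [1.5, -0.5, 3.0]
grip_width: 0.0005
```

Call:
play_rows(
  deltas=[
    [[1.5,0,0,0,0,0,0],[1.5,0,0,0,0,0,0],[1.5,0,0,0,0,0,0]],
  ],
)

```text
time_s: 5.2
ee_pos: [0.538, 0.0987, 0.1034]
eef_rot: [1.341, 1.571, 0.014]
force: [1.3, 0.1, 3.0]
grip_width: 0.0006
```

Call:
play_rows(
  deltas=[
    [[1,0,0,0,0,0,0],[1,0,0,0,0,0,0]],
  ],
)

```text
time_s: 5.4
ee_pos: [0.538, 0.0987, 0.1014]
eef_rot: [1.816, 1.571, 0.489]
force: [1.5, 0.6, 1.6]
grip_width: 0.0006
```

Call:
play_rows(
  deltas=[
    [[0.5,0,0,0,0,0,0],[0.5,0,0,0,0,0,0]],
  ],
)

```text
time_s: 5.6
ee_pos: [0.538, 0.0987, 0.1005]
eef_rot: [1.674, 1.571, 0.347]
force: [0.7, 0.6, 3.2]
grip_width: 0.0005
```

Call:
play_rows(
  deltas=[
    [[0.5,0,0,0,0,0,0],[0.5,0,0,0,0,0,0]],
  ],
)

```text
time_s: 5.8
ee_pos: [0.538, 0.0987, 0.0994]
eef_rot: [2.465, 1.571, 1.139]
force: [0.8, 0.8, 3.1]
grip_width: 0.0002
```

Call:
play_rows(
  deltas=[
    [[0.5,0,0,0,0,0,0],[0.5,0,0,0,0,0,0]],
  ],
)

```text
time_s: 6.0
ee_pos: [0.538, 0.0987, 0.0984]
eef_rot: [1.348, 1.571, 0.021]
force: [0.4, 1.0, 2.8]
grip_width: 0.0004
```

```bash
python3 - <<'E'
from h import *
P,r=cur(); print(w2b(P), ctrl.get_obs()["force"])
a=viewer.camera("scene")["img"][:,:,::-1]
a=cv2.resize(a[180:380,280:480],None,fx=2.9,fy=2.9)
cv2.imwrite(f"pics/s6.png",a)
E
```

```text
[-37.36321086  12.69879729  98.41515376] [0.44221232 1.00541497 2.82473805]
```

View pics/s6.png

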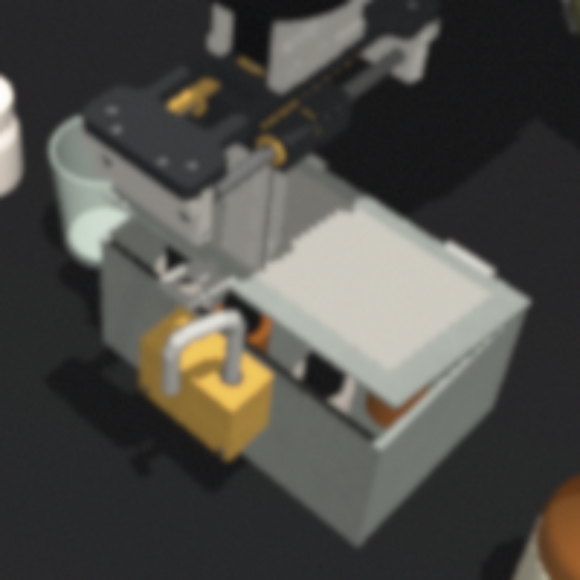

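```bash
python3 - <<'E'
from h import *
P,r=cur(); c=viewer.camera("scene")
f=lambda X:((proj(c,X)-[280,180])*2.9).round(0)
print("tcp",f(P), "tip up 60",f(P+[0,0,.06]))
for a in [0,.1,.2,.3,.4,.5]: print(a,f(b2w(Q[:3],[[65-131*np.cos(a)+4*np.sin(a),y,96+131*np.sin(a)+4*np.cos(a)] for y in(-101,101,0)])).ravel())
for n in ["wrist","top"]: cv2.imwrite(f"pics/{n}6.png",viewer.camera(n)["img"][:,:,::-1])
E
```

```text
tcp [[246. 289.]] tip up 60 [[253. 214.]]
0 [380. 445.  97. 230. 228. 329.]
0.1 [385. 428.  98. 213. 231. 313.]
0.2 [392. 410. 101. 195. 235. 295.]
0.3 [400. 391. 105. 176. 241. 275.]
0.4 [410. 369. 111. 156. 249. 255.]
0.5 [422. 347. 118. 136. 258. 233.]
```

View pics/wrist6.png

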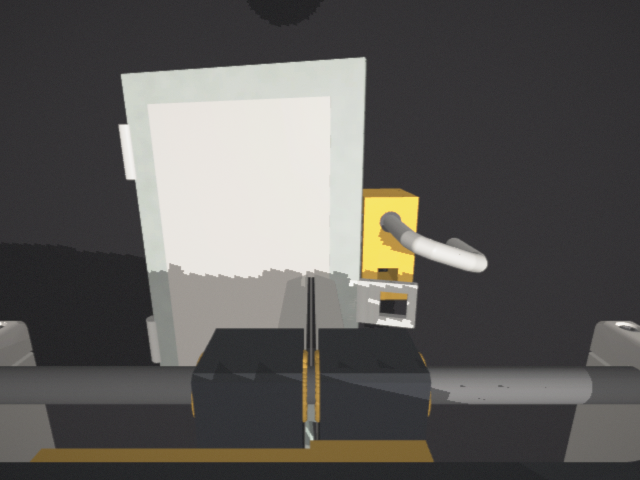

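View pics/top6.png

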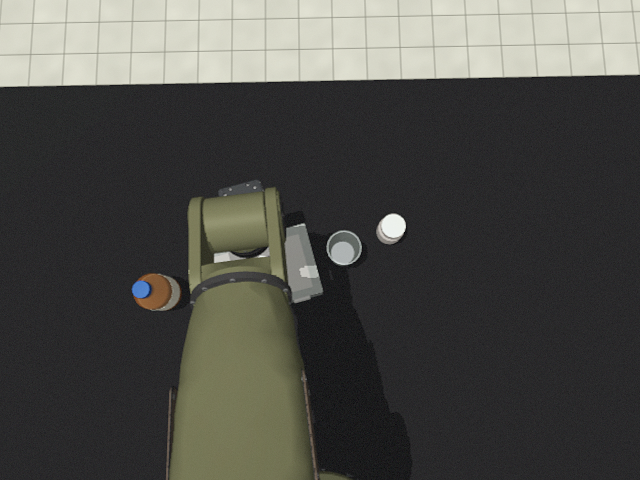

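```bash
python3 - <<'E'
from h import *
P,r=cur(); c=viewer.camera("wrist")
f=lambda X:proj(c,X).round(0)
print("tcp",f(P), "lock corners",f(b2w(Q[:3],[[-100,-33,96],[-68,-33,96],[-100,33,96]])).tolist())
for a in [0,.1,.2,.3,.4]: print(a,f(b2w(Q[:3],[[65-k*np.cos(a)+4*np.sin(a),y,96+k*np.sin(a)+4*np.cos(a)] for k,y in((0,-101),(131,-101),(131,6),(161,30))])).ravel())
a=c["img"][:,:,::-1]; cv2.imwrite("pics/w7.png",cv2.resize(a[200:420,200:480],None,fx=2.8,fy=2.8))
E
```

```text
tcp [[309. 273.]] lock corners [[415.0, 199.0], [361.0, 199.0], [407.0, 301.0]]
0 [117.  74. 362.  73. 356. 264. 403. 300.]
0.1 [116.  74. 364.  68. 357. 271. 408. 311.]
0.2 [116.  74. 363.  62. 356. 279. 410. 324.]
0.3 [115.  74. 359.  55. 352. 288. 410. 339.]
0.4 [114.  74. 350.  47. 344. 298. 406. 357.]
```

View pics/w7.png

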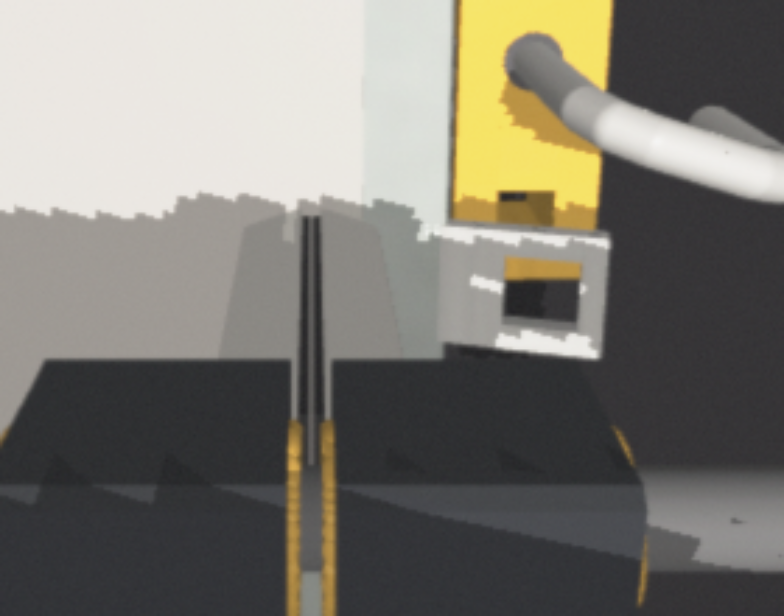

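```bash
cat > fit2.py <<'E'
import fit as F
from fit import *
def b2wz(p,z,B):
    r=b2w(p,B); r[:,2]+=z; return r
wr=viewer.camera("wrist")
W=np.array([[363,190],[388,190+0],[0,0]])
def g(q,full=False):
    p=q[:3];a=q[3];s=q[4];z=q[5]
    r=[proj(top,b2wz(p,z,TB))-T, proj(top,b2wz(p,z,[lidp(a,-101),lidp(a,101)]))-L, proj(sc,b2wz(p,z,SB))-S,
       proj(sc,b2wz(p,z,toe(s,108)))-(np.array([[113,392]])/3.3+[305,195]), proj(top,b2wz(p,z,toe(s,148,34)))-(np.array([[425,66]])/3.6+[120,190])]
    return r if full else np.concatenate(r).ravel()
r2=least_squares(g,list(r.x)+[0.],loss="soft_l1"); print("free z",r2.x,r2.cost,r.cost)
[print(np.round(v,1).tolist()) for v in g(r2.x,True)]
P,_=cur(); print(P,proj(wr,P),proj(wr,P+[0,0,.024]))
for z in (0,-.01,-.02): 
  q=r2.x
  print(z,proj(wr,b2wz(q[:3],z,[[-100,-33,96],[-68,-33,96],[-84,-18,96],[65,-101,100],[65,-101,96]])).round(0).tolist())
print("cam centre",-R(wr).T@np.array(wr["tvec"]),-R(sc).T@np.array(sc["tvec"]),-R(top).T@np.array(top["tvec"]))
E
python3 fit2.py | tail -16
```

```text
[[-0.8  0.2]]
toehole [[0.58448611 0.10499534 0.096     ]
 [0.57566789 0.13989862 0.096     ]] lid edge [[0.51582551 0.10621403 0.19765043]] lidedge shut [[0.56262536 0.11803787 0.1       ]]
bottle [0.46882023 0.30570835 0.15      ] beaker [ 0.55889181 -0.05352749  0.085     ] jar [ 0.58388855 -0.15026435  0.075     ]
free z [ 4.98403431e-01  1.01656088e-01  3.38892428e+00  8.52250385e-01
  1.28358091e+00 -1.54184316e-03] 11.76767549438679 12.475482524065024
[[-0.0, 1.3], [-0.8, 0.9], [-0.7, 0.9], [0.4, 0.6], [-0.5, -0.5], [0.0, -0.6]]
[[-0.5, 0.3], [0.4, -0.5]]
[[-1.1, -1.9], [1.0, 3.1], [-0.9, -0.7], [-2.1, 1.1], [0.1, -0.1], [-0.6, -0.5], [-0.3, -0.1], [0.7, 1.2], [-0.2, -1.6]]
[[-0.4, -0.1]]
[[-0.4, 0.5]]
[0.53788047 0.09871109 0.09836342] [[309.4340739  273.22879809]] [[309.24658687 288.09160081]]
0 [[414.0, 199.0], [360.0, 200.0], [386.0, 224.0], [117.0, 75.0], [120.0, 76.0]]
-0.01 [[410.0, 197.0], [358.0, 197.0], [383.0, 221.0], [126.0, 78.0], [130.0, 79.0]]
-0.02 [[405.0, 195.0], [356.0, 195.0], [380.0, 218.0], [135.0, 81.0], [138.0, 83.0]]
cam centre [0.52060214 0.1721827  0.30487072] [0.82007371 0.45618296 0.64433354] [ 0.40920561 -0.00985828  1.08334649]
```

```bash
python3 - <<'E'
from h import *
P,r=cur()
for n in ("wrist","scene"):
    c=viewer.camera(n); a=c["img"][:,:,::-1].copy()
    for ang,col in ((0,(0,255,0)),(.2,(0,0,255))):
        pts=[[65-k*np.cos(ang)+4*np.sin(ang),y,96+k*np.sin(ang)+4*np.cos(ang)] for k,y in((0,-101),(131,-101),(131,6),(161,6),(161,30),(131,30),(131,101),(0,101))]
        uv=proj(c,b2w(Q[:3],pts)); cv2.polylines(a,[uv.round().astype(int).reshape(-1,1,2)],True,col,1)
    uv=proj(c,b2w(Q[:3],[[-100,-33,96],[-68,-33,96],[-68,33,96],[-100,33,96]])); cv2.polylines(a,[uv.round().astype(int).reshape(-1,1,2)],True,(255,0,255),1)
    uv=proj(c,P)[0]; cv2.circle(a,tuple(int(v) for v in uv.round()),3,(255,0,0),-1)
    if n=="scene": a=cv2.resize(a[160:380,290:490],None,fx=2.7,fy=2.7,interpolation=cv2.INTER_CUBIC)
    cv2.imwrite(f"pics/{n}8.png",a)
E
```

View pics/wrist8.png

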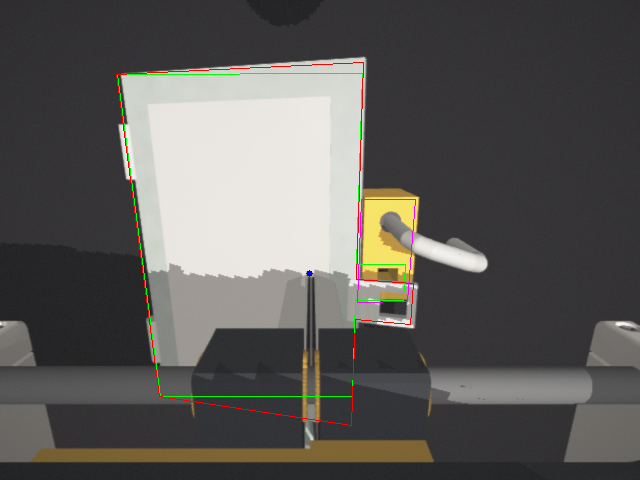

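View pics/scene8.png

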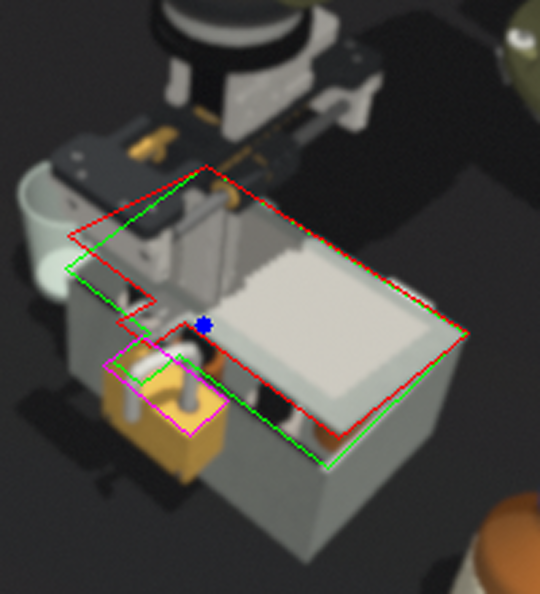

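```bash
python3 - <<'E'
from h import *
c=viewer.camera("scene"); 
for nm,P in (("pics/scene2.png",[.4957,.0915,.218]),):
    a=cv2.imread(nm)
    for dz,col in ((0,(255,0,0)),(.02,(0,255,0))):
        uv=proj(c,np.array(P)+[0,0,dz])[0]; print(uv); cv2.circle(a,tuple(int(v) for v in uv.round()),1,col,-1)
    A=cv2.resize(a[100:260,320:480],None,fx=3.5,fy=3.5,interpolation=cv2.INTER_NEAREST)
c0=cv2.imread("pics/wrist0.png"); c1=viewer.camera("wrist")["img"][:,:,::-1]
cv2.imwrite("pics/s9.png",A)
cv2.imwrite("pics/w9.png",np.vstack([cv2.resize(cv2.imread("pics/wrist2.png")[250:380,240:390],None,fx=4,fy=2.2),cv2.resize(c1[250:380,240:390],None,fx=4,fy=2.2)]))
E
```

```text
[391.06212993 211.7546872 ]
[392.4908701  201.17491393]
```

View pics/s9.png

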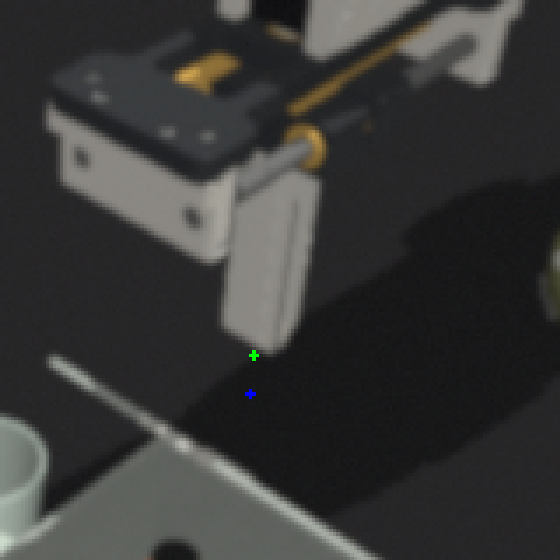

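View pics/w9.png

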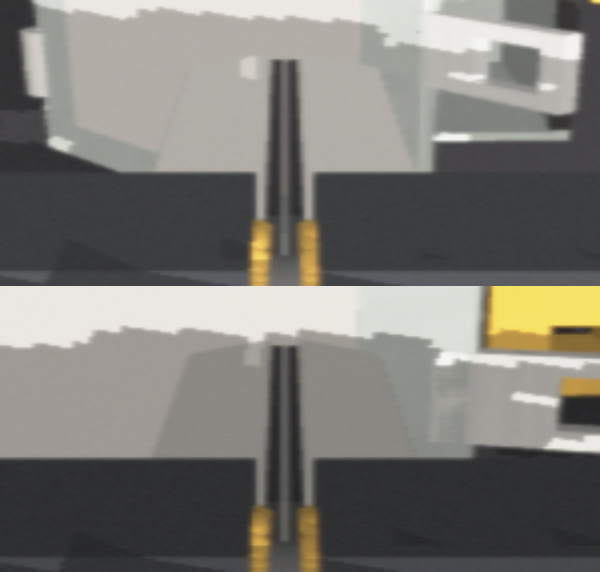

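Call:
play_rows(
  deltas=[
    [[3,0.5,0,0,0,0,0],[3,0.5,0,0,0,0,0],[3,0.5,0,0,0,0,0],[3,0.5,0,0,0,0,0],[2,0,0,0,0,0,0]],
  ],
)

```text
time_s: 7.1
ee_pos: [0.5399, 0.0992, 0.0841]
eef_rot: [-1.662, 1.571, -2.989]
force: [1.1, 0.7, 2.7]
grip_width: 0.0005
```

Call:
play_rows(
  deltas=[
    [[1.5,0,0,0,0,0,0],[1,0,0,0,0,0,0]],
  ],
)

```text
time_s: 7.3
ee_pos: [0.5399, 0.0992, 0.0818]
eef_rot: [-1.489, 1.571, -2.816]
force: [2.0, 0.0, 2.3]
grip_width: 0.0004
```

Call:
play_rows(
  deltas=[
    [[1,0,0,0,0,0,0],[1,0,0,0,0,0,0]],
  ],
)

```text
time_s: 7.5
ee_pos: [0.54, 0.0992, 0.0799]
eef_rot: [1.451, 1.571, 0.124]
force: [2.2, 0.3, 2.1]
grip_width: 0.0005
```

Call:
play_rows(
  deltas=[
    [[1,0,0,0,0,0,0],[1,0,0,0,0,0,0]],
  ],
)

```text
time_s: 7.7
ee_pos: [0.5399, 0.0992, 0.0779]
eef_rot: [1.43, 1.571, 0.104]
force: [1.3, -0.1, 2.5]
grip_width: 0.0004
```

Call:
play_rows(
  deltas=[
    [[0.7,0,0,0,0,0,0],[0.7,0,0,0,0,0,0]],
  ],
)

```text
time_s: 7.9
ee_pos: [0.5399, 0.0992, 0.0765]
eef_rot: [2.654, 1.571, 1.327]
force: [1.0, 0.1, 2.2]
grip_width: 0.0004
```

Call:
play_rows(
  deltas=[
    [[0.6,0,0,0,0,0,0],[0.6,0,0,0,0,0,0]],
  ],
)

```text
time_s: 8.1
ee_pos: [0.5399, 0.0992, 0.0753]
eef_rot: [2.324, 1.571, 0.998]
force: [1.6, 0.1, 2.3]
grip_width: 0.0005
```

```bash
cat > ov.py <<'E'
import sys
from h import *
def ov(tag,ang=0,ang2=.03):
    for n in ("wrist","scene"):
        c=viewer.camera(n); a=c["img"][:,:,::-1].copy(); raw=a.copy()
        for an,col in ((ang,(0,255,0)),(ang2,(0,0,255))):
            pts=[[65-k*np.cos(an)+4*np.sin(an),y,96+k*np.sin(an)+4*np.cos(an)] for k,y in((0,-101),(131,-101),(131,6),(161,6),(161,30),(131,30),(131,101),(0,101))]
            uv=proj(c,b2w(Q[:3],pts)); cv2.polylines(a,[uv.round().astype(int).reshape(-1,1,2)],True,col,1)
        if n=="scene": a=np.hstack([cv2.resize(k[200:380,310:480],None,fx=2.3,fy=2.3,interpolation=cv2.INTER_CUBIC) for k in (raw,a)])
        else: a=raw
        cv2.imwrite(f"pics/{n}{tag}.png",a)
ov(sys.argv[1],*[float(v) for v in sys.argv[2:]])
E
python3 ov.py a
```

```text
(no output)
```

View pics/scenea.png

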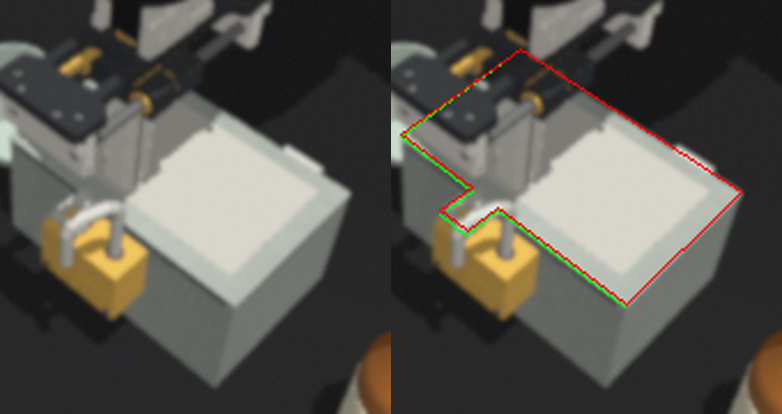

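Call:
play_rows(
  deltas=[
    [[0.5,0,0,0,0,0,0],[0.5,0,0,0,0,0,0]],
  ],
)

```text
time_s: 8.4
ee_pos: [0.5399, 0.0992, 0.0743]
eef_rot: [-1.678, 1.571, -3.005]
force: [1.1, 0.4, 2.4]
grip_width: 0.0007
```

Call:
play_rows(
  deltas=[
    [[0.5,0,0,0,0,0,0],[0.5,0,0,0,0,0,0]],
  ],
)

```text
time_s: 8.6
ee_pos: [0.5399, 0.0992, 0.0733]
eef_rot: [1.606, 1.571, 0.279]
force: [0.8, -0.6, 1.7]
grip_width: 0.0004
```

Call:
play_rows(
  deltas=[
    [[0.5,0,0,0,0,0,0],[0.5,0,0,0,0,0,0]],
  ],
)

```text
time_s: 8.8
ee_pos: [0.54, 0.0992, 0.0724]
eef_rot: [1.707, 1.571, 0.38]
force: [2.0, 0.9, 4.9]
grip_width: 0.0007
```

Call:
play_rows(
  deltas=[
    [[0.5,0,0,0,0,0,0],[0.5,0,0,0,0,0,0]],
  ],
)

```text
time_s: 9.0
ee_pos: [0.54, 0.0992, 0.0716]
eef_rot: [1.454, 1.571, 0.127]
force: [-0.7, 0.7, 6.9]
grip_width: 0.0005
```

Call:
play_rows(
  deltas=[
    [[0.5,0,0,0,0,0,0],[0.5,0,0,0,0,0,0]],
  ],
)

```text
time_s: 9.2
ee_pos: [0.5401, 0.0992, 0.0708]
eef_rot: [1.413, 1.57, 0.086]
force: [-1.3, -0.7, 9.3]
grip_width: 0.0004
```

Call:
play_rows(
  deltas=[
    [[0.5,0,0,0,0,0,0]],
  ],
)

```text
time_s: 9.3
ee_pos: [0.5401, 0.0992, 0.0705]
eef_rot: [1.47, 1.57, 0.143]
force: [-2.5, 0.3, 10.1]
grip_width: 0.0007
```

Call:
play_rows(
  deltas=[
    [[0.5,0,0,0,0,0,0],[0.5,0,0,0,0,0,0]],
  ],
)

```text
time_s: 9.5
ee_pos: [0.5401, 0.0992, 0.0697]
eef_rot: [1.491, 1.57, 0.164]
force: [-2.4, -0.4, 13.1]
grip_width: 0.0005
```

```bash
python3 - <<'E'
from h import *
c=viewer.camera("scene"); a=c["img"][:,:,::-1].copy()
k=a[225:345,310:440]; cv2.imwrite("pics/sb.png",cv2.resize(k,None,fx=5,fy=5,interpolation=cv2.INTER_CUBIC))
cv2.imwrite("pics/wb.png",viewer.camera("wrist")["img"][:,:,::-1])
E
```

```text
(no output)
```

View pics/sb.png

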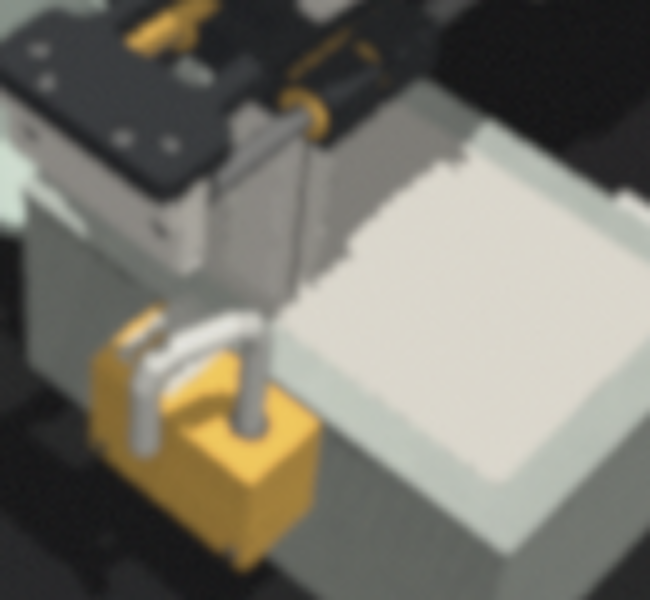

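View pics/wb.png

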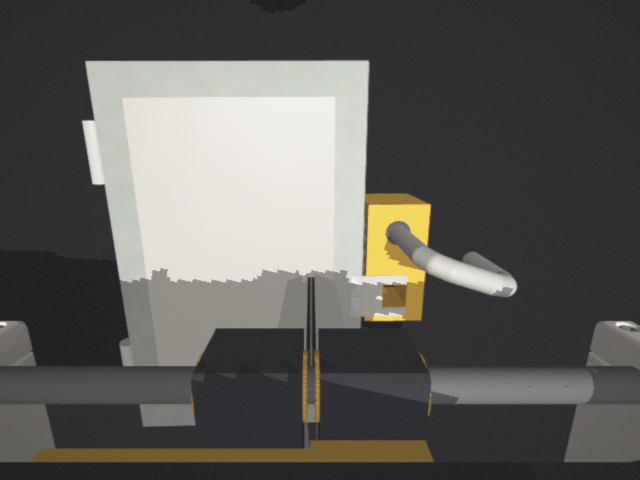

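Call:
play_rows(
  deltas=[
    [[0.5,0,0,0,0,0,0],[0,0,0,0,0,0,0]],
  ],
)

```text
time_s: 9.8
ee_pos: [0.5401, 0.0993, 0.0693]
eef_rot: [1.45, 1.57, 0.123]
force: [-1.8, -0.0, 12.4]
grip_width: 0.0005
```

Call:
play_rows(
  deltas=[
    [[0.4,0,0,0,0,0,0],[0,0,0,0,0,0,0]],
  ],
)

```text
time_s: 10.0
ee_pos: [0.5402, 0.0992, 0.0692]
eef_rot: [1.416, 1.57, 0.089]
force: [-4.5, 0.1, 15.1]
grip_width: 0.0004
```

Call:
play_rows(
  deltas=[
    [[-1,0,0,0,0,0,0],[-2,0,0,0,0,0,0],[-3,0,0,0,0,0,0],[-10,0,0,0,0,0,0],[-20,0,0,0,0,0,0],[-30,0,0,0,0,0,0],[-20,0,0,0,0,0,0]],
  ],
)

```text
time_s: 10.7
ee_pos: [0.5401, 0.0992, 0.1562]
eef_rot: [1.449, 1.57, 0.122]
force: [-0.4, 0.0, -0.2]
grip_width: 0.0003
```

```bash
python3 ov.py b; python3 - <<'E'
from h import *
P,r=cur(); w=Q[2]; s=Q[4]; print(P,s,w)
toe=np.array([-84-36*np.sin(s),-18+36*np.cos(s)]); u=np.array([np.cos(s),np.sin(s)])
c=toe-25*u; Tg=b2w(Q[:3],[*c,0])[0]; Tg[2]=P[2]
yw=s+w-np.pi; D=down(yw)
print("target",Tg,yw,delta(P,r,Tg,D))
from scipy.optimize import least_squares
N=10; rv=delta(P,r,Tg,D)[1]/N
def f(d):
    p=P.copy();q=r
    for i in range(N): p=p+q.apply(d)/1000; q=q*Ro.from_rotvec(rv)
    return (p-Tg)*1000
print(least_squares(f,[0,0,0]).x.round(2),rv.round(4))
E
```

```text
[0.54096942 0.09932291 0.15697313] 1.2896987521292522 3.3890611499144057
target [0.61248811 0.16367407 0.15697313] 1.5371672484538648 (array([  0.34870862,  84.94649906, -45.16597194]), array([-1.29315033,  0.0033488 , -0.00340576]))
[ 0.03 10.27  0.96] [-0.1293  0.0003 -0.0003]
```

View pics/sceneb.png

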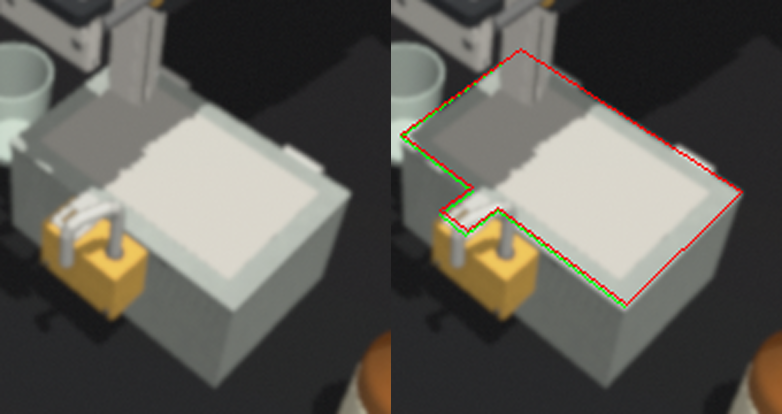

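View pics/wristb.png

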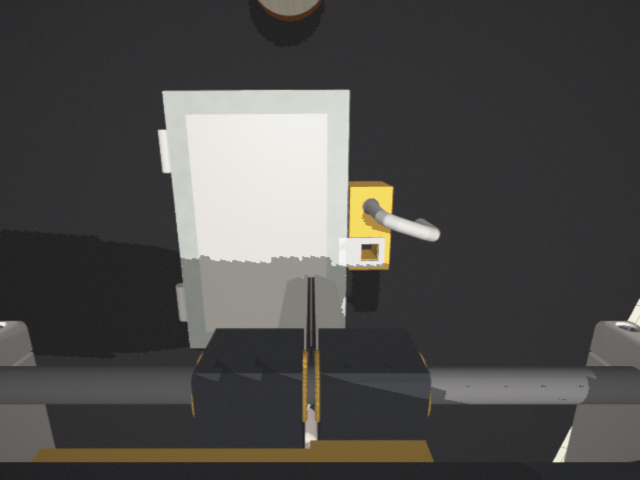

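Call:
play_rows(
  deltas=[
    [[0,10.3,1,-0.129,0,0,0],[0,10.3,1,-0.129,0,0,0],[0,10.3,1,-0.129,0,0,0],[0,10.3,1,-0.129,0,0,0],[0,10.3,1,-0.129,0,0,0],[0,10.3,1,-0.129,0,0,0],[0,10.3,1,-0.129,0,0,0],[0,10.3,1,-0.129,0,0,0],[0,10.3,1,-0.129,0,0,0],[0,10.3,1,-0.129,0,0,0]],
  ],
)

```text
time_s: 11.8
ee_pos: [0.6117, 0.1636, 0.1525]
eef_rot: [-2.903, 1.569, -2.935]
force: [0.0, -0.7, -0.5]
grip_width: 0.0001
```

```bash
python3 - <<'E'
from h import *
P,r=cur(); print(P); m=r.as_matrix(); print(np.arctan2(m[1,1],m[0,1])); Tg=[.6125,.1637,P[2]]; print(delta(P,r,Tg,down(1.537)))
for n in ("wrist","scene"): 
    a=viewer.camera(n)["img"][:,:,::-1]
    if n=="scene": a=cv2.resize(a[150:370,280:480],None,fx=2.6,fy=2.6)
    cv2.imwrite(f"pics/{n}c.png",a)
E
```

```text
[0.61166447 0.16360945 0.15251839]
1.5392023054011268
(array([-0.00175244,  0.11690066,  0.83225466]), array([ 0.0022018 , -0.00203555,  0.00049749]))
```

View pics/scenec.png

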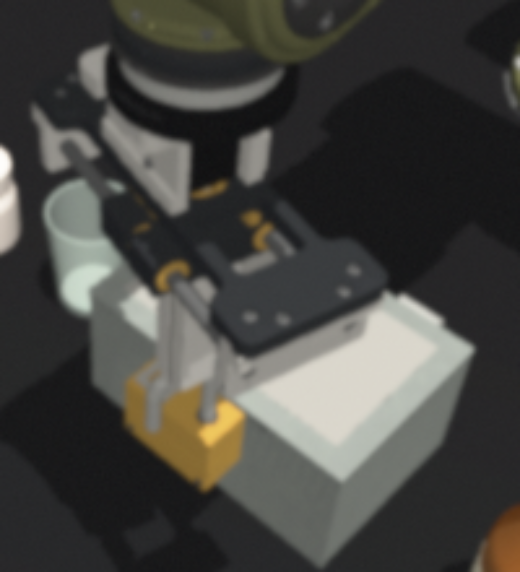

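View pics/wristc.png

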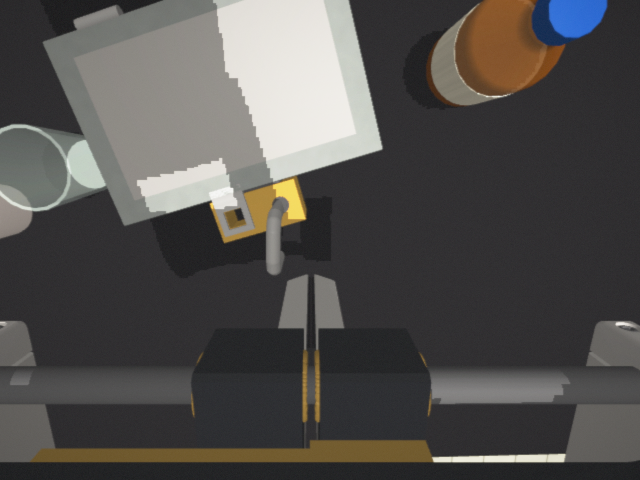

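Call:
play_rows(
  deltas=[
    [[15,0,0.8,0,0,0,0],[20,0,0,0,0,0,0],[15,0,0,0,0,0,0],[12,0,0,0,0,0,0],[6,0,0,0,0,0,0],[0,0,0,0,0,0,0]],
  ],
)

```text
time_s: 12.5
ee_pos: [0.6125, 0.1631, 0.0851]
eef_rot: [-2.881, 1.57, -2.918]
force: [0.6, -0.0, -0.2]
grip_width: 0.0008
```

```bash
python3 - <<'E'
from h import *
P,r=cur(); print(P,ctrl.get_obs()["force"],ctrl.get_obs()["qpos"])
c=viewer.camera("wrist");
s=Q[4]; print(proj(c,b2w(Q[:3],[[-84-36*np.sin(s),-18+36*np.cos(s),z] for z in (105.5,152.5)])), proj(c,P+[0,0,.03]))
for n in ("wrist","scene"): 
    a=viewer.camera(n)["img"][:,:,::-1]
    if n=="scene": a=cv2.resize(a[150:370,280:480],None,fx=2.6,fy=2.6)
    cv2.imwrite(f"pics/{n}d.png",a)
# const row for rotation about heel by -0.1 rad (decrease swivel)
hw=b2w(Q[:3],[-84,-18,0])[0]; hw[2]=P[2]
Rz=Ro.from_rotvec([0,0,-.1]); P2=hw+Rz.apply(P-hw); print("row per -0.1:",delta(P,r,P2,Rz*r), "r",w2b(P))
E
```

```text
[0.61250345 0.16313494 0.08511271] [ 0.63743947 -0.02083997 -0.18480553] [ 2.02536329e-01  5.68373413e-01  1.36029215e+00 -2.64888273e-05
  1.21411336e+00 -1.33070252e+00]
[[267.17251637 284.62215248]
 [254.21389383 324.85724142]] [[310.38735877 291.18787906]]
row per -0.1: (array([-1.47365640e-03, -3.71065613e+00,  2.27663676e+00]), array([9.99999296e-02, 3.06186912e-05, 1.14634436e-04])) r [-125.40512727  -31.50556042   85.1127137 ]
```

View pics/scened.png

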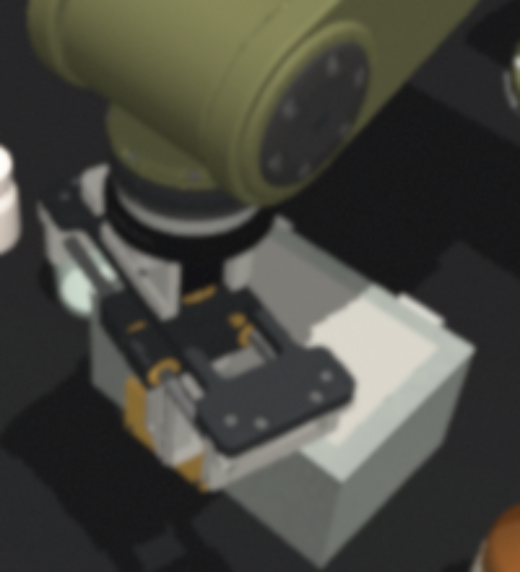

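View pics/wristd.png

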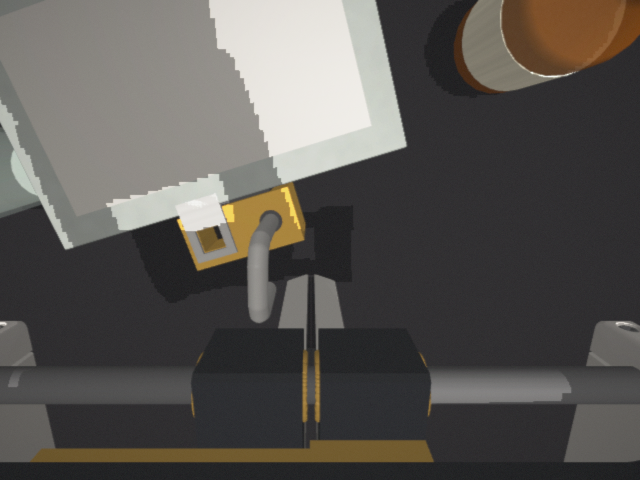

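Call:
play_rows(
  deltas=[
    [[0,-2.97,1.82,0.08,0,0,0],[0,-2.97,1.82,0.08,0,0,0],[0,-2.97,1.82,0.08,0,0,0],[0,-2.97,1.82,0.08,0,0,0],[0,-2.97,1.82,0.08,0,0,0]],
  ],
)

```text
time_s: 13.15
ee_pos: [0.6191, 0.1474, 0.0868]
eef_rot: [0.962, 1.569, 0.522]
force: [0.2, 2.6, -0.2]
grip_width: 0.0006
```

Call:
play_rows(
  deltas=[
    [[0,-2.97,1.82,0.08,0,0,0],[0,-2.97,1.82,0.08,0,0,0],[0,-2.97,1.82,0.08,0,0,0],[0,-2.97,1.82,0.08,0,0,0]],
  ],
)

```text
time_s: 13.55
ee_pos: [0.6191, 0.1335, 0.0868]
eef_rot: [1.171, 1.569, 0.411]
force: [0.8, 2.3, 0.5]
grip_width: 0.0006
```

```bash
python3 - <<'E'
from h import *
P,r=cur(); m=r.as_matrix(); print(P,w2b(P),"s_tool",np.arctan2(m[1,1],m[0,1])-Q[2]+np.pi,ctrl.get_obs()["force"])
cv2.imwrite(f"pics/we.png",viewer.camera("wrist")["img"][:,:,::-1])
E
```

```text
[0.61906123 0.13350721 0.08683056] [-124.50580585   -1.17408987   86.83056481] s_tool 0.5632642775767569 [0.83091448 2.32450616 0.46521162]
```

View pics/we.png

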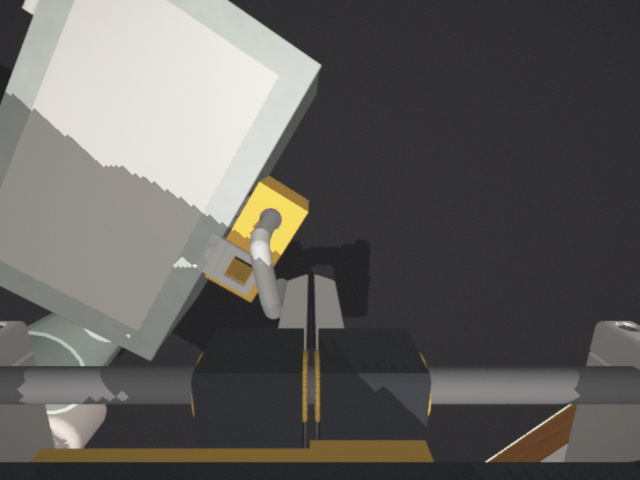

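Call:
play_rows(
  deltas=[
    [[0,-2.97,1.82,0.08,0,0,0],[0,-2.97,1.82,0.08,0,0,0],[0,-2.97,1.82,0.08,0,0,0],[0,-2.97,1.82,0.08,0,0,0],[0,-2.97,1.82,0.08,0,0,0],[0,-2.97,1.82,0.08,0,0,0],[0,-2.97,1.82,0.08,0,0,0]],
  ],
)

```text
time_s: 14.3
ee_pos: [0.6087, 0.1118, 0.0867]
eef_rot: [1.599, 1.569, 0.281]
force: [1.3, 2.2, -0.6]
grip_width: 0.0001
```

```bash
python3 - <<'E'
from h import *
P,r=cur(); m=r.as_matrix(); print(P,w2b(P),"s_tool",np.arctan2(m[1,1],m[0,1])-Q[2]+np.pi,ctrl.get_obs()["force"])
a=viewer.camera("wrist")["img"][:,:,::-1]; cv2.imwrite(f"pics/wf.png",cv2.resize(a[150:350,160:380],None,fx=3,fy=3))
E
```

```text
[0.6086725  0.11176728 0.08670369] [-109.10835993   17.35882908   86.7036869 ] s_tool 0.004949442071159105 [ 1.32055143  2.15828008 -0.56707396]
```

View pics/wf.png

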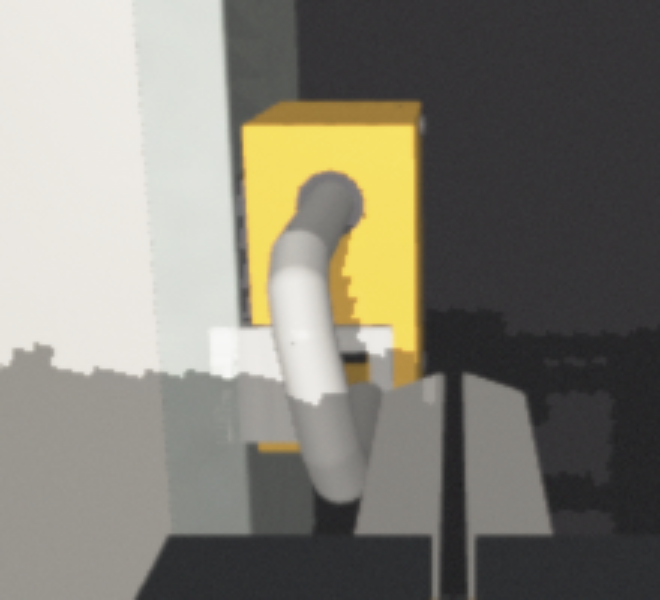

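Call:
play_rows(
  deltas=[
    [[0,-1.5,0,0,0,0,0],[0,-1.5,0,0,0,0,0],[0,-1,0,0,0,0,0]],
  ],
)

```text
time_s: 14.65
ee_pos: [0.6045, 0.1105, 0.0862]
eef_rot: [1.213, 1.57, -0.102]
force: [2.5, -0.8, 1.4]
grip_width: 0.0003
```

Call:
play_rows(
  deltas=[
    [[0,-0.8,0,0,0,0,0],[0,-0.7,0,0,0,0,0]],
  ],
)

```text
time_s: 14.85
ee_pos: [0.6029, 0.1102, 0.086]
eef_rot: [0.746, 1.571, -0.57]
force: [2.5, 0.1, 0.3]
grip_width: 0.0005
```

Call:
play_rows(
  deltas=[
    [[0,-0.7,0,0,0,0,0],[0,-0.5,0,0,0,0,0]],
  ],
)

```text
time_s: 15.05
ee_pos: [0.6019, 0.1099, 0.086]
eef_rot: [1.454, 1.57, 0.138]
force: [4.4, -0.9, 0.7]
grip_width: 0.0003
```

```bash
python3 - <<'E'
from h import *
P,r=cur(); m=r.as_matrix(); print(P,w2b(P),ctrl.get_obs()["force"])
a=viewer.camera("wrist")["img"][:,:,::-1]; cv2.imwrite(f"pics/wg.png",cv2.resize(a[150:350,160:380],None,fx=3,fy=3))
E
```

```text
[0.60189999 0.10986705 0.08598908] [-102.07670941   17.5422452    85.98908065] [ 4.43282595 -0.90411266  0.68412015]
```

View pics/wg.png

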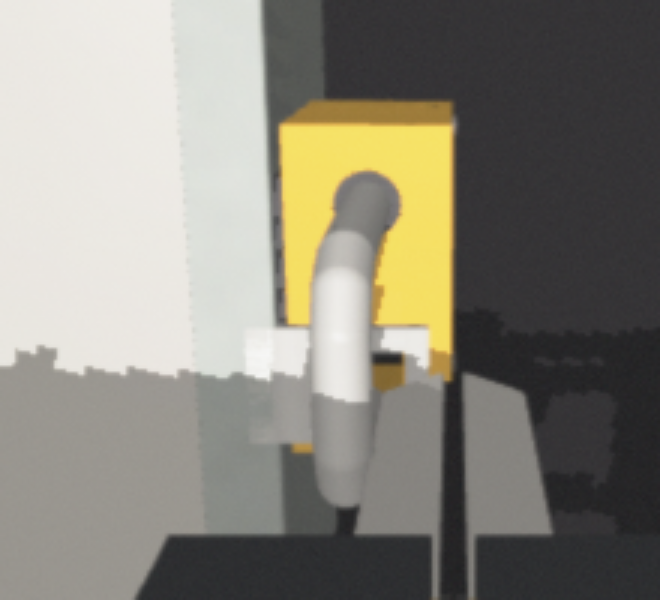

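Call:
play_rows(
  deltas=[
    [[0,-0.4,0,0,0,0,0],[0,-0.3,0,0,0,0,0]],
  ],
)

```text
time_s: 15.3
ee_pos: [0.6016, 0.1098, 0.0861]
eef_rot: [1.543, 1.569, 0.226]
force: [7.6, 1.5, -0.1]
grip_width: 0.0007
```

Call:
play_rows(
  deltas=[
    [[0,1,0,0,0,0,0],[0,4,0,0,0,0,0],[-15,3,0,0,0,0,0],[-25,0,0,0,0,0,0],[-25,0,0,0,0,0,0],[-5,-13,-9,0,0,0,0],[0,-12.5,-8.5,0,0,0,0],[0,0,0,0,0,0,0]],
  ],
)

```text
time_s: 16.1
ee_pos: [0.5788, 0.1228, 0.1561]
eef_rot: [-1.866, 1.57, 3.101]
force: [0.0, -0.9, -0.1]
grip_width: 0.0007
```

```bash
python3 - <<'E'
from h import *
P,r=cur(); m=r.as_matrix(); print(P,w2b(P),ctrl.get_obs()["force"],ctrl.get_obs()["qpos"])
b=w2b(P); print("move tool y",(b[0]+84),"tool z",-b[1], delta(P,r,P,down(Q[2]-np.pi))[1])
a=viewer.camera("wrist")["img"][:,:,::-1]; cv2.imwrite(f"pics/wh.png",cv2.resize(a[100:400,130:430],None,fx=2,fy=2))
c=viewer.camera("wrist"); print(proj(c,b2w(Q[:3],[[-84,-9,152.5],[-84,9,152.5],[-84,-18,96]])))
a=viewer.camera("scene")["img"][:,:,::-1]; cv2.imwrite(f"pics/sh.png",cv2.resize(a[180:340,290:450],None,fx=3.6,fy=3.6))
E
```

```text
[0.57875732 0.12281373 0.15610061] [-82.81035542  -0.67883879 156.10060601] [ 0.04279873 -0.92543445 -0.07286929] [ 1.47116471e-01  4.10252644e-01  1.42290410e+00  1.70447102e-04
  1.30930326e+00 -1.07852786e-01]
move tool y 1.189644583363247 tool z 0.6788387912427598 [ 0.00745662 -0.00025387  0.00084555]
[[310.45776644 258.00041013]
 [310.26561564 284.89538017]
 [310.67741829 224.79066925]]
```

View pics/wh.png

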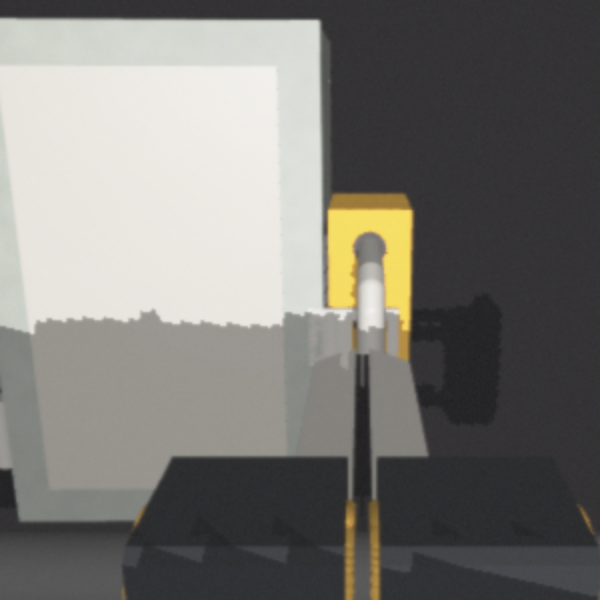

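View pics/sh.png

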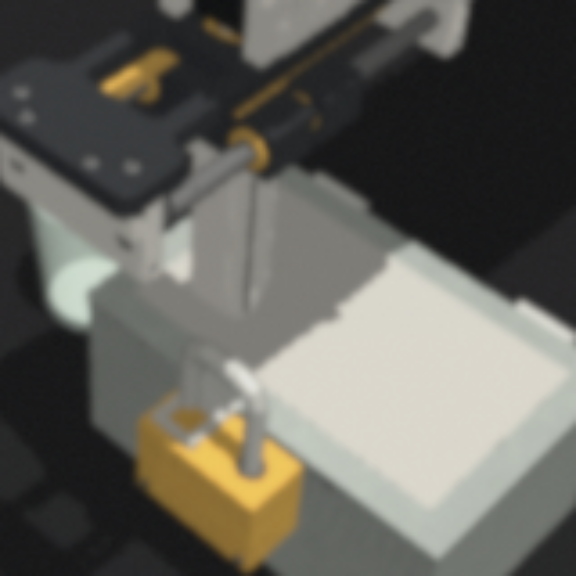

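Call:
play_rows(
  deltas=[
    [[6,1.2,0.7,0,0,0,0],[8,0,0,0,0,0,0],[7,0,0,0,0,0,0],[4,0,0,0,0,0,0],[2,0,0,0,0,0,0]],
  ],
)

```text
time_s: 16.75
ee_pos: [0.5809, 0.1218, 0.1282]
eef_rot: [-1.715, 1.57, -3.031]
force: [0.2, -0.4, 0.6]
grip_width: 0.0008
```

Call:
play_rows(
  deltas=[
    [[1,0,0,0,0,0,0],[1,0,0,0,0,0,0],[1,0,0,0,0,0,0]],
  ],
)

```text
time_s: 17.05
ee_pos: [0.5812, 0.1219, 0.1261]
eef_rot: [1.59, 1.57, 0.273]
force: [-0.1, 0.0, -0.2]
grip_width: 0.0003
```

Call:
play_rows(
  deltas=[
    [[1,0,0,0,0,0,0],[1,0,0,0,0,0,0],[1,0,0,0,0,0,0]],
  ],
)

```text
time_s: 17.35
ee_pos: [0.5813, 0.1218, 0.1232]
eef_rot: [1.375, 1.57, 0.058]
force: [-0.8, -1.4, 2.6]
grip_width: 0.0007
```

Call:
play_rows(
  deltas=[
    [[1,0,0,0,0,0,0],[1,0,0,0,0,0,0],[1,0,0,0,0,0,0]],
  ],
)

```text
time_s: 17.65
ee_pos: [0.5814, 0.1218, 0.1203]
eef_rot: [1.262, 1.57, -0.054]
force: [-0.9, -1.3, 9.1]
grip_width: 0.0005
```

```bash
python3 - <<'E'
from h import *
P,r=cur(); print(P,w2b(P),ctrl.get_obs()["force"])
a=viewer.camera("scene")["img"][:,:,::-1]; cv2.imwrite(f"pics/si.png",cv2.resize(a[220:330,310:420],None,fx=5.3,fy=5.3,interpolation=cv2.INTER_CUBIC))
a=viewer.camera("wrist")["img"][:,:,::-1]; cv2.imwrite(f"pics/wi.png",cv2.resize(a[170:330,230:430],None,fx=3.7,fy=3.7))
E
```

```text
[0.58136476 0.12179921 0.12033934] [-85.08986002   0.94347954 120.33934423] [-0.87248846 -1.30605356  9.14624012]
```

View pics/si.png

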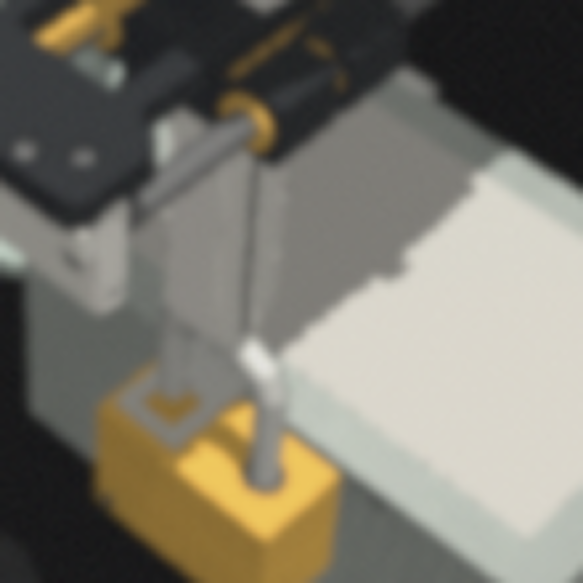

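View pics/wi.png

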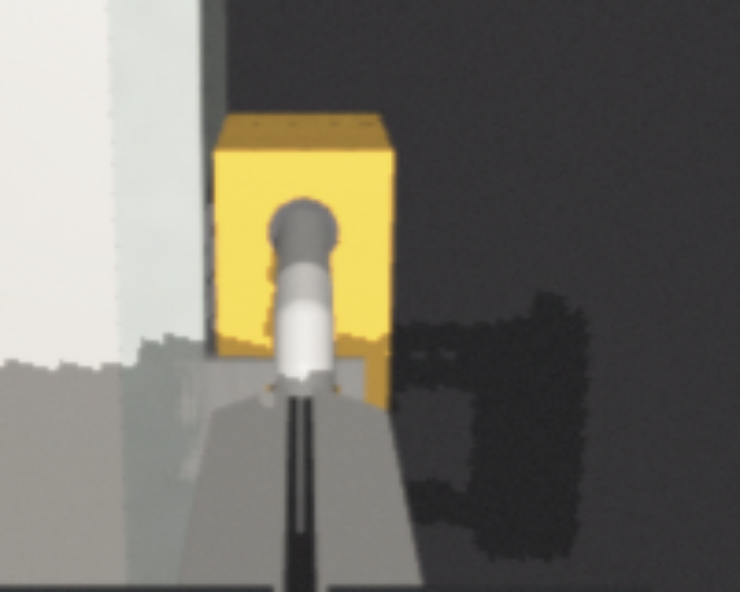

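Call:
play_rows(
  deltas=[
    [[0,0,0,0,0,0,0],[0,0,0,0,0,0,0]],
  ],
)

```text
time_s: 17.95
ee_pos: [0.5813, 0.1218, 0.1202]
eef_rot: [1.296, 1.57, -0.02]
force: [-0.5, -0.8, 5.8]
grip_width: 0.0002
```

Call:
play_rows(
  deltas=[
    [[0.5,0,0,0,0,0,0],[0.5,0,0,0,0,0,0],[0,0,0,0,0,0,0]],
  ],
)

```text
time_s: 18.25
ee_pos: [0.5813, 0.1218, 0.1193]
eef_rot: [1.279, 1.57, -0.038]
force: [-0.4, -0.8, 6.0]
grip_width: 0.0006
```

Call:
play_rows(
  deltas=[
    [[0.5,0,0,0,0,0,0],[0.5,0,0,0,0,0,0],[0.5,0,0,0,0,0,0]],
  ],
)

```text
time_s: 18.55
ee_pos: [0.5814, 0.1218, 0.118]
eef_rot: [1.26, 1.57, -0.057]
force: [-0.5, -1.1, 7.4]
grip_width: 0.0002
```

Call:
play_rows(
  deltas=[
    [[0.5,0,0,0,0,0,0],[0.5,0,0,0,0,0,0],[0.5,0,0,0,0,0,0]],
  ],
)

```text
time_s: 18.85
ee_pos: [0.5814, 0.1218, 0.1165]
eef_rot: [1.298, 1.57, -0.019]
force: [-1.2, -1.7, 7.7]
grip_width: 0.0006
```

Call:
play_rows(
  deltas=[
    [[0.5,0,0,0,0,0,0],[0.5,0,0,0,0,0,0],[0.5,0,0,0,0,0,0]],
  ],
)

```text
time_s: 19.15
ee_pos: [0.5814, 0.1218, 0.1151]
eef_rot: [1.272, 1.57, -0.045]
force: [-1.0, -1.8, 9.0]
grip_width: 0.0006
```

Call:
play_rows(
  deltas=[
    [[0.5,0,0,0,0,0,0],[0.5,0,0,0,0,0,0],[0.5,0,0,0,0,0,0],[0.5,0,0,0,0,0,0]],
  ],
)

```text
time_s: 19.55
ee_pos: [0.5814, 0.1218, 0.113]
eef_rot: [1.29, 1.57, -0.027]
force: [-1.6, -1.9, 7.9]
grip_width: 0.0002
```

Call:
play_rows(
  deltas=[
    [[0.5,0,0,0,0,0,0],[0.5,0,0,0,0,0,0],[0.5,0,0,0,0,0,0]],
  ],
)

```text
time_s: 19.85
ee_pos: [0.5812, 0.1218, 0.1111]
eef_rot: [1.343, 1.57, 0.026]
force: [-1.2, -0.1, 5.1]
grip_width: 0.0005
```

Call:
play_rows(
  deltas=[
    [[0.5,0,0,0,0,0,0],[0.5,0,0,0,0,0,0],[0.5,0,0,0,0,0,0]],
  ],
)

```text
time_s: 20.15
ee_pos: [0.581, 0.1219, 0.1092]
eef_rot: [-1.782, 1.571, -3.099]
force: [0.3, -0.4, 1.6]
grip_width: 0.0004
```

Call:
play_rows(
  deltas=[
    [[0.5,0,0,0,0,0,0],[0.5,0,0,0,0,0,0],[0.5,0,0,0,0,0,0]],
  ],
)

```text
time_s: 20.45
ee_pos: [0.5812, 0.1219, 0.108]
eef_rot: [1.429, 1.571, 0.112]
force: [0.5, -0.9, 4.5]
grip_width: 0.0004
```

Call:
play_rows(
  deltas=[
    [[0.5,0,0,0,0,0,0],[0,0,0,0,0,0,0]],
  ],
)

```text
time_s: 20.65
ee_pos: [0.5811, 0.1218, 0.1075]
eef_rot: [1.526, 1.571, 0.21]
force: [-0.4, -0.7, 3.8]
grip_width: 0.0004
```

Call:
play_rows(
  deltas=[
    [[0.5,0,0,0,0,0,0],[0,0,0,0,0,0,0]],
  ],
)

```text
time_s: 20.85
ee_pos: [0.5811, 0.1218, 0.1069]
eef_rot: [1.43, 1.571, 0.113]
force: [0.9, -1.8, 3.5]
grip_width: 0.0003
```

```bash
python3 - <<'E'
from h import *
P,r=cur(); print(P,w2b(P),ctrl.get_obs()["force"])
a=viewer.camera("scene")["img"][:,:,::-1]; cv2.imwrite(f"pics/sj.png",cv2.resize(a[220:330,310:420],None,fx=5.3,fy=5.3,interpolation=cv2.INTER_CUBIC))
E
```

```text
[0.58111475 0.1218458  0.10693343] [-84.85887733   0.83706803 106.93343474] [ 0.93218831 -1.76516333  3.46660589]
```

View pics/sj.png

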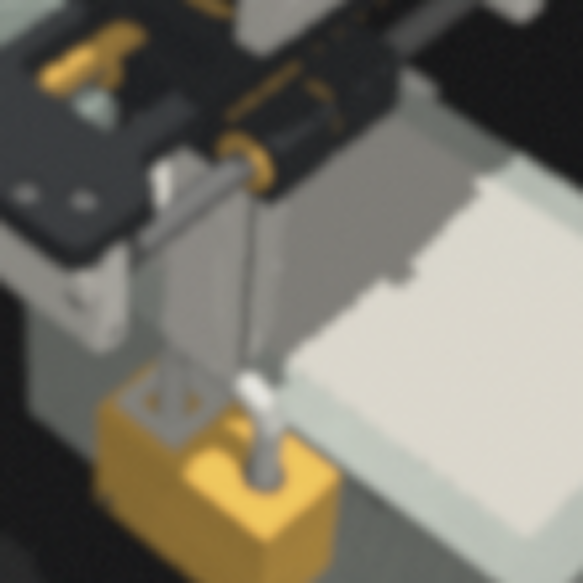

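Call:
play_rows(
  deltas=[
    [[0.5,0,0,0,0,0,0],[0.5,0,0,0,0,0,0]],
  ],
)

```text
time_s: 21.1
ee_pos: [0.5812, 0.1218, 0.1061]
eef_rot: [1.262, 1.571, -0.055]
force: [-0.3, -0.7, 5.2]
grip_width: 0.0004
```

Call:
play_rows(
  deltas=[
    [[0.5,0,0,0,0,0,0],[0.5,0,0,0,0,0,0]],
  ],
)

```text
time_s: 21.3
ee_pos: [0.5813, 0.1218, 0.1054]
eef_rot: [1.309, 1.57, -0.008]
force: [-1.0, -1.4, 7.6]
grip_width: 0.0005
```

Call:
play_rows(
  deltas=[
    [[0.5,0,0,0,0,0,0],[0.5,0,0,0,0,0,0]],
  ],
)

```text
time_s: 21.5
ee_pos: [0.5814, 0.1218, 0.1047]
eef_rot: [1.29, 1.57, -0.027]
force: [-1.3, -2.4, 11.4]
grip_width: 0.0001
```

Call:
play_rows(
  deltas=[
    [[0.5,0,0,0,0,0,0],[0.5,0,0,0,0,0,0]],
  ],
)

```text
time_s: 21.7
ee_pos: [0.5816, 0.1218, 0.104]
eef_rot: [1.285, 1.569, -0.032]
force: [-2.4, -3.2, 14.3]
grip_width: 0.0004
```

Call:
play_rows(
  deltas=[
    [[-0.5,0,0,0,0,0,0],[-0.5,0,0,0,0,0,0],[-0.5,0,0,0,0,0,0],[-0.5,0,0,0,0,0,0]],
  ],
)

```text
time_s: 22.1
ee_pos: [0.5813, 0.1218, 0.1055]
eef_rot: [1.306, 1.57, -0.011]
force: [0.2, -1.6, 7.5]
grip_width: 0.0001
```

Call:
play_rows(
  deltas=[
    [[-0.5,0,0,0,0,0,0],[-0.5,0,0,0,0,0,0],[-0.5,0,0,0,0,0,0],[-0.5,0,0,0,0,0,0]],
  ],
)

```text
time_s: 22.5
ee_pos: [0.5811, 0.1218, 0.1069]
eef_rot: [-1.894, 1.571, 3.073]
force: [0.3, -0.7, 3.0]
grip_width: 0.0003
```

Call:
play_rows(
  deltas=[
    [[-1,0,0,0,0,0,0],[-1,0,0,0,0,0,0],[-1,0,0,0,0,0,0],[0,0,0,0,0,0,0]],
  ],
)

```text
time_s: 22.9
ee_pos: [0.5809, 0.1219, 0.1097]
eef_rot: [-1.812, 1.57, -3.129]
force: [-0.7, -0.0, -0.9]
grip_width: 0.0004
```

```bash
python3 - <<'E'
from h import *
P,r=cur(); print(P,w2b(P),ctrl.get_obs()["force"])
a=viewer.camera("scene")["img"][:,:,::-1]; cv2.imwrite(f"pics/sk.png",cv2.resize(a[220:330,310:420],None,fx=5.3,fy=5.3,interpolation=cv2.INTER_CUBIC))
E
```

```text
[0.58086491 0.12188418 0.10969963] [-84.62604822   0.73865582 109.69962698] [-0.72804653 -0.01863853 -0.85666976]
```

View pics/sk.png

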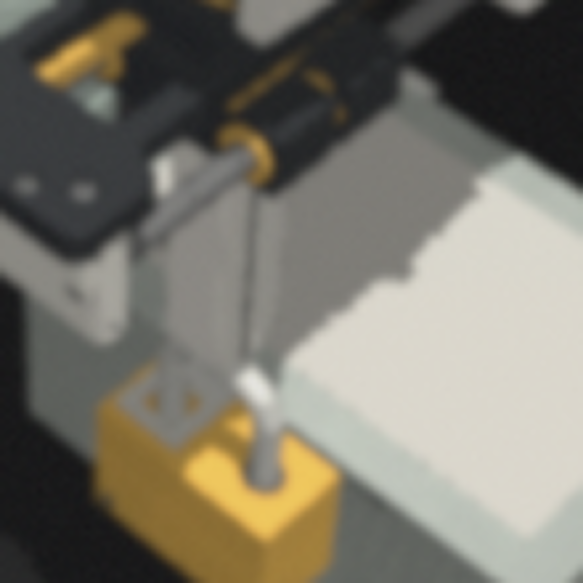

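Force has fallen to zero with the fingers still low, so the shackle appears caught. I'll retreat and verify.

Call:
play_rows(
  deltas=[
    [[-3,0,0,0,0,0,0],[-10,0,0,0,0,0,0],[-25,0,0,0,0,0,0],[-40,0,0,0,0,0,0],[-20,-20,0,0,0,0,0],[0,-30,0,0,0,0,0],[0,0,0,0,0,0,0],[0,0,0,0,0,0,0]],
  ],
)

```text
time_s: 23.75
ee_pos: [0.5329, 0.1093, 0.209]
eef_rot: [1.475, 1.569, 0.158]
force: [-0.3, 0.8, -0.0]
grip_width: 0.0006
```

```bash
python3 - <<'E'
from h import *
P,r=cur(); print(P,ctrl.get_obs()["force"])
c=viewer.camera("scene"); a=c["img"][:,:,::-1].copy()
b=a.copy()
for d,col in ((0,(0,0,255)),(14,(0,255,0)),(17,(255,0,0))):
    uv=proj(c,b2w(Q[:3],[[-84,-18,152.5-d-9],[-84,-9,152.5-d],[-84,9,152.5-d],[-84,18,143.5-d],[-84,18,105.5-d]])); cv2.polylines(b,[uv.round().astype(int).reshape(-1,1,2)],False,col,1)
cv2.imwrite(f"pics/sl.png",np.hstack([cv2.resize(k[230:330,315:415],None,fx=4,fy=4,interpolation=cv2.INTER_CUBIC) for k in(a,b)]))
cv2.imwrite("pics/sm.png",a); cv2.imwrite("pics/wm.png",viewer.camera("wrist")["img"][:,:,::-1])
E
```

```text
[0.53287464 0.10930368 0.2089719 ] [-0.26262086  0.75253844 -0.01995626]
```

View pics/sl.png

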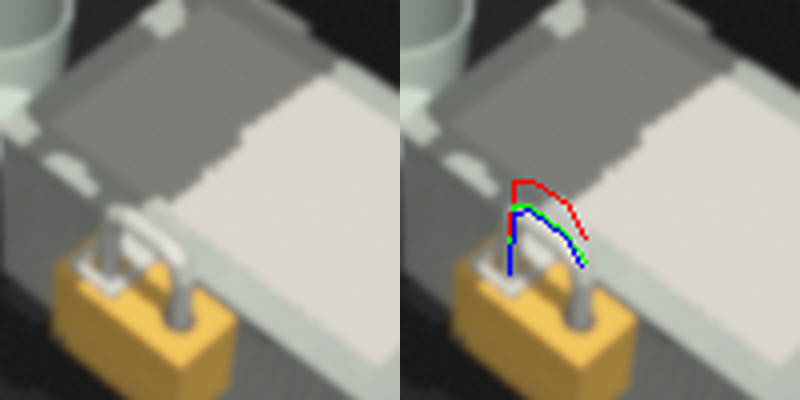

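View pics/wm.png

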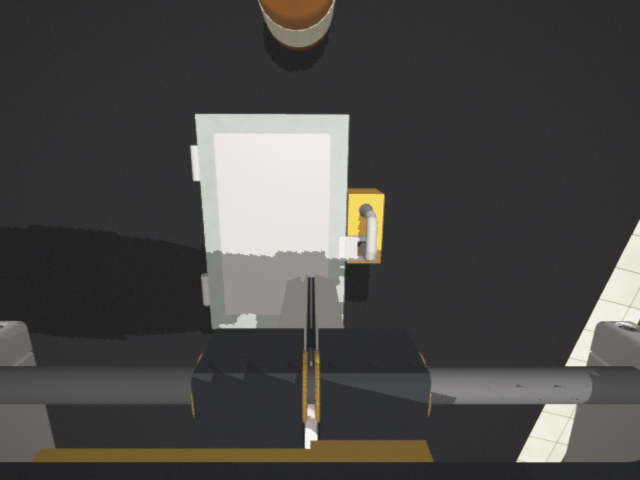

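View pics/sm.png

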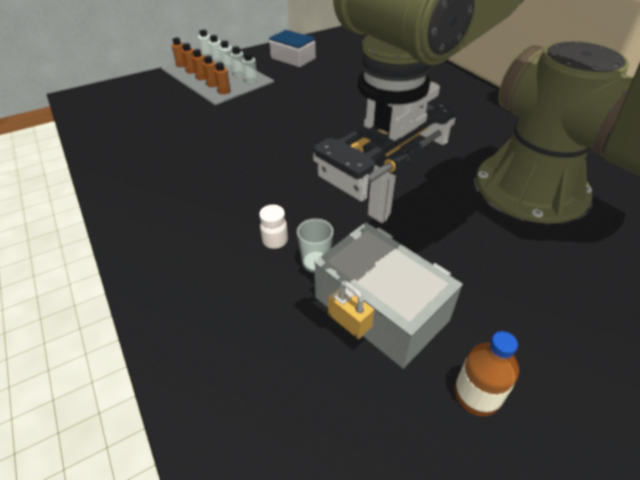

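```bash
python3 - <<'E'
from h import *
c=viewer.camera("scene"); a=c["img"][:,:,::-1].copy()
k=cv2.resize(a[225:345,310:440],None,fx=5,fy=5,interpolation=cv2.INTER_CUBIC); s=cv2.imread("pics/sb.png")
A=s[330:600,330:640]; B=k[330:600,330:640]
cv2.imwrite("pics/cmp.png",np.hstack([A,B]))
# subpixel shift of lid inner panel/edge region
g=lambda i: cv2.cvtColor(i,cv2.COLOR_BGR2GRAY).astype(np.float32)
for n,(y0,y1,x0,x1) in {"lidcorner":(430,580,400,580),"lock (fixed)":(380,560,100,320)}.items():
    print(n,cv2.phaseCorrelate(g(s)[y0:y1,x0:x1],g(k)[y0:y1,x0:x1],cv2.createHanningWindow((x1-x0,y1-y0),cv2.CV_32F)))
f=lambda an:proj(c,b2w(Q[:3],[65-131*np.cos(an)+4*np.sin(an),-101,96+131*np.sin(an)+4*np.cos(an)]))[0]
print((f(.03)-f(0))*5)
# bystanders
t=viewer.camera("top")["img"][:,:,::-1]; o=cv2.imread("pics/top0.png"); s0=cv2.imread("pics/scene0.png")
for n,(x0,y0,x1,y1) in {"bottle":(455,330,525,415),"jar":(255,200,292,250)}.items(): print(n,cv2.phaseCorrelate(g(s0)[y0:y1,x0:x1],g(a)[y0:y1,x0:x1]))
for n,(x0,y0,x1,y1) in {"beaker_top":(325,228,365,268)}.items(): print(n,cv2.phaseCorrelate(g(o)[y0:y1,x0:x1],g(t)[y0:y1,x0:x1]))
E
```

```text
lidcorner ((-0.017518148288402813, 0.013412165590551695), 0.3643293397338302)
lock (fixed) ((0.46949114433589045, -0.16427634189994933), 0.4890838875476225)
[ 2.22660661 -8.01856837]
bottle ((0.00848160443164403, -0.05117709569857709), 0.9690351786436858)
jar ((0.0024357583451113385, 0.047507885041333964), 0.9097076261043548)
beaker_top ((-0.01764805337171893, 0.0831338189946571), 1.022483094483614)
```

View pics/cmp.png

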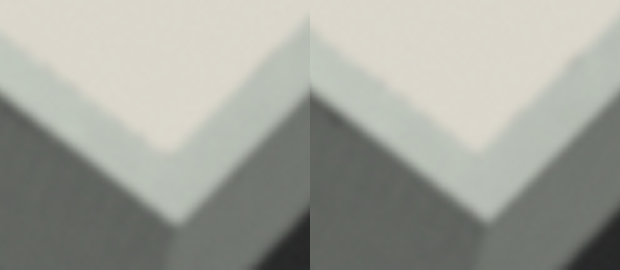

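```bash
python3 -c "
from station import hand_in,ctrl
print(ctrl.get_obs()['time_s']); print(hand_in())"
```

```text
23.95
the job is handed in; nothing more can be done
None
```

I shut the lid, swung the shackle in against its stop, and pressed it through the tab's eye until it stayed down by itself. I handed in at about 24 s; no verdict is reported.

**Last checks**
- **Shackle:** it sits about 15–16 mm down in the scene picture with the fingers clear of it. The push fell from 9 N to 1.6 N, and later a stiff buffer rose to 14.3 N. On backing off, the force went to zero while the fingers were still low.
- **Swivel:** before pressing, it met its stop at 7.6 N. I did not measure its angle afterwards, but the toe is in the hole, so it should be well within 0.1 rad.
- **Lid:** its corner has not shifted measurably from where it was when held fully shut.
- **Forces:** the highest readings were 15.1 N on the lid and 14.3 N on the shackle.
- **Bystanders:** the bottle, jar and beaker show image shifts under 0.1 px.

**What disagreed**
- **Fingertip height:** the fingertips touched about 25–30 mm above the reported TCP (contact and pictures agree). I went by contact force after finding this. The lid was then still about 0.2 rad open where I had expected it shut.
- **Click depth:** the force dropped gradually over about 4 mm rather than sharply, so I can't give the exact depth of the click.

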